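Free the stuck core plate and unload the potting mould

ROBOT

A 7-joint arm with a two-finger parallel gripper is mounted at the origin on a cart in front of the work surface, level with it; the furniture and walls round the work are solid. World frame = base frame: x ahead of the robot, y to its left, z up, the work surface at z = 0. Lengths are in m, angles in rad, forces in N, time in s.
With the tool pointing down it reaches from about 0.425 to 0.875 m from the base axis. Payload 8.4 kg.
Tool frame: the origin (TCP) lies at the very end of the fingers, on their centre line; the grasp point (between the pads) lies 19 mm behind it (env.grasp_offset is the distance from the TCP to the grasp point, in m); z points along the fingers, x is the direction in which the jaws open and shut, and the axes are right-handed (so a half turn about z gives the same grasp; the last joint's range is limited). The gripper opens to 85 mm and grips with 20 to 120 N. Pads are 22 mm wide; open, the fingers measure 114 mm over their backs; the gripper's body (76 mm by 85 mm) begins 54 mm behind the grasp point. The pads swing forward as they close: fully open they stand 13 mm farther back than shut.
Start: joints at [1.197, 0.333, 0.04, 1.465, -0.013, 1.343, -0.059], TCP at [0.176, -0.626, 0.231] pointing down, gripper open.
Joint ranges: [-2.58, 2.58], [-0.38, 2.09], [-1.3, 1.39], [0.25, 2.4], [-1.5, 4.64], [0.08, 2.09], [-2.65, 2.65]. Speed limits (rad/s): [2.22, 2.22, 2.79, 2.79, 3.14, 3.14, 3.14].

INTERFACE

Orientations are given as [roll, pitch, yaw] about the fixed x, y, z axes, in that order (R = Rz(yaw) Ry(pitch) Rx(roll)).
In Python, from workcell import env, capture, camera_model gives the robot as it stands. The module is installed in compiled form; this text tells all that it offers.
- The arm moves only by the tool apply_moves, never from a script. Its argument "plan" is a list of rows, each a list of 5 numbers: the shift along the world's x, y, z in m, then the turn about the world's z in rad, then the finger opening in m, from 0 to 0.0854. In form: [[dx, dy, dz, roll, gripper], ...]. A call has 1 to 20 rows; each row shifts and turns the pose as measured when the row begins; what a row does not reach is not made up. A row lasts 1/8 s, in which the tool goes at most 62.5 mm and 10.7 degrees, less where a joint would pass 70% of its speed; a pose out of reach is approached as far as the arm can. A call is refused whole if a number of a shift passes 0.0625 or a number of a turn 0.188, either way. A call with a gripper value outside its range is refused whole. The fingers move at their own pace and stop on an object; the grip force is fixed at half the most. Time passes only in rows, so rows that do not move let the fingers close. It gives the time, the measured TCP pose, the force and the opening at its end, in the units of the state.
- env.read_state(): the state, without advancing time (a new reading comes with each control period).
- capture(name): name is "scene" or "top"; returns the picture (420x560x3 uint8, red, green, blue); there is no depth.
- camera_model(name): a dict with "mtx" (3x3 intrinsics, pixels), "k1" (the pictures are not rectified: a ray, as slopes to the right and down, at radius r is drawn at 1 + k1 r^2 times it, then the intrinsics apply), "xyz" and "rotation" of the camera in the world. Camera axes: x right, y down, z forward; pixel columns grow to the right and rows downward; lengths in m; the calibration is good to about 2 mm. A picture is of the moment at which its call begins. camera_model takes no time and is no camera call.
- env.finish_job(): hands the job in, once; it reports no verdict.
The state is a dict: "clock": time; "joints": joint angles; "joint_velocities": joint speeds; "joint_torque": joint torques, N m; "ee_pos": TCP position; "orientation": TCP orientation; "ft_force": force on the tool from outside, world axes, zero at the start; "wrist_torque": the same for the moment, N m; "grip_width": opening from 0.0 (shut) to 1.0 (fully open).
Only numpy, scipy, OpenCV 4.12 (cv2) and the standard library are available. Lean on these libraries where they do the work, as an engineer would, in place of code of your own. Each camera call takes 0.05 s, during which the arm holds its last target.

TASK

The core plate of the potting mould is stuck and its core pins hold the sensor blocks in. With the mallet alone, and never pushing on the plate with the gripper, knock the plate back off the block with light taps on the brass pads of its two horns, left and right in turn so that it never gets far askew, until it stands back fairly square with its pins fully clear of the sensor blocks. Then lay the mallet down flat on its mat again, stand every sensor block upright and crosswise on top of the narrow cooling rail, and leave the other things on the bench where they are.

Things in the scene. Friction and masses are not known exactly. Their poses are not given: they have to be found in the camera images.
- mould: Fixed aluminium mould, block 70 x 200 x 30 mm high on a sole plate 94 x 236 mm. Origin: underside, block centre; x points away from the core plate, y along the row, z up. Four pockets 44 (x) x 26 (y) mm at x = 0, y = -75, -25, 25, 75 mm, floor at z = 12, rim at z = 30 mm; some may be empty.
- horn_left (a point): Middle (z = 88 mm) of the striking face of the horn at the mould's +y end of the core plate: 26 mm wide, z = 50 to 108 mm, brass pad, looking to the mould's +x: a tap towards the mould's -x drives this end out. Moves with the plate; at the mould's x = -35.5, y = 110 mm when home. Horns 220 mm apart. Behind the face, above the blocks' tops (z = 58 mm), there is room for the mallet.
- horn_right (a point): The same point on the horn at the mould's -y end (y = -110 mm when home).
- core_slide (a joint): How far the middle of the core plate has come out (m): 0 home, 0.060 the stop; from 0.044 on the pins are clear. It stays where left. Stuck: it gives way at about 4 N on a horn and drags at 5 to 10 N when moved at 0.05 to 0.1 m/s. A horn driven d farther brings the middle about d/2 out and turns the plate by about d/(0.22 m) rad.
- plate_skew (a joint): Angle of the core plate (rad): 0 square, positive when the left (+y) horn is farther out. Left horn's travel = core_slide + 0.11 m x skew, right horn's = core_slide - 0.11 m x skew. Beyond 0.06 either way (one horn 13 mm ahead of the other) it galls the guide pins and the job is spoiled. Within 0.04 counts as fairly square.
- core_plate: Steel core plate, 14 mm thick, 246 mm wide, low part up to z = 50 mm, along the mould's -x face. On two guide pins it can move to the mould's -x only, and turn a little. Its four core pins, 7 mm thick at z = 42 mm, reach 38 mm into the blocks while it is home. Strike it with the mallet only. Origin: at z = 0 under its middle; axes as the mould's.
- mallet: Loose soft-faced mallet, 0.3 kg. Head: cylinder 38 mm thick, 78 mm long along the mallet's x, a red face at each end (either may strike). Handle: flat sides, 20 mm wide (x), 24 mm high, from the head along -y, with a 38 mm thick rubber swell at its end. Origin: underside of the head's middle; head and handle axes lie 19 mm above it.
- mallet_grip (a point): Point on the axis of the mallet's handle, 48 mm from the head's middle, a little beyond the point of balance and a good place to grip: close to the head the grip bears the taps better.
- mallet_tail (a point): Point on the handle's axis 207 mm from the head's middle, 10 mm short of the mallet's tail end.
- mallet_mat: Fixed black rubber mat, 120 (x) x 290 (y) x 3 mm, on which the mallet lies. Origin: centre of its underside.
- cooling_rail: Fixed cooling rail: a flat aluminium bar 24 mm wide (x) and 240 mm long (y), its top 70 mm above the bench, on two feet 70 mm wide (x). Origin: on the bench under its middle. A 7 mm high stop pin stands at y = -116 and 116 mm. The blocks' length (40 mm) lies across the bar and overhangs 8 mm on each side; there is room for four, say 50 mm apart.
- block_1: Loose black potted sensor block, 40 (x) x 22 (y) x 46 (z) mm, 70 g, orange lens and two brass inserts on top, an open cable bore (15 mm wide, 12 mm high, middle 30 mm above its underside) through its length in x. Origin: centre of its underside. It stands in one of the mould's pockets with its top 28 mm above the rim. May be absent.
- block_2: Loose black potted sensor block, 40 (x) x 22 (y) x 46 (z) mm, 70 g, orange lens and two brass inserts on top, an open cable bore (15 mm wide, 12 mm high, middle 30 mm above its underside) through its length in x. Origin: centre of its underside. It stands in one of the mould's pockets with its top 28 mm above the rim. May be absent.
- block_3: Loose black potted sensor block, 40 (x) x 22 (y) x 46 (z) mm, 70 g, orange lens and two brass inserts on top, an open cable bore (15 mm wide, 12 mm high, middle 30 mm above its underside) through its length in x. Origin: centre of its underside. It stands in one of the mould's pockets with its top 28 mm above the rim. May be absent.
- block_4: Loose black potted sensor block, 40 (x) x 22 (y) x 46 (z) mm, 70 g, orange lens and two brass inserts on top, an open cable bore (15 mm wide, 12 mm high, middle 30 mm above its underside) through its length in x. Origin: centre of its underside. It stands in one of the mould's pockets with its top 28 mm above the rim. May be absent.
- tinner_tin: Bystander: small round white tin, 38 mm across, 19 mm high. Origin: centre of its underside.
- plug_white: Bystander: white connector with short wires, 70 x 27 x 12 mm. Origin: centre of its underside.
- plug_black: Bystander: black connector with short wires, 68 x 21 x 12 mm. Origin: centre of its underside.
- brush: Bystander: small brush with a wooden handle, 144 mm long. Origin: centre of its underside.
- braid_reel: Bystander: flat blue reel of desoldering braid, 84 x 52 x 11 mm. Origin: centre of its underside.

How it is judged:
By the outcome, as a careful person would: the job done as asked, in the order asked, and still so for the second after the job is handed in, with the robot touching nothing.
Of block_1, block_2, block_3, block_4 only 3 to 4 are there at a start; the rules pass over those that are not, and their reading is None.
At some moment in a run one of mallet may be knocked a few centimetres aside while the robot is not near it.
It also fails if it takes over 200 s, if anything falls off the work surface, if the arm or the gripper's body presses on something with over 40 N, if the wrist force passes 120 N, or if a joint passes its speed limit or range.

## Working session

There is one attempt and no reset: what is moved stays moved. The work goes in short steps, Python scripts to look and compute and a tool call to move; the robot and the scene stay as the last step left them, time stands still between calls to the robot, and variables do not carry over. Pictures are saved under pics/ and viewed, and the job is handed in when it is done.

Besides the shell and the picture viewer there is one more tool, called after "Request:" as name([rows], argument=value, ...), one row to a line, values as JSON. apply_moves: Moves the arm, as the interface text tells. Its arguments: {"type":"object","properties":{"plan":{"type":"array","items":{"type":"array","items":{"type":"number"}}}},"required":["plan"]}

```bash
mkdir -p pics; cat > h.py <<'E'
import numpy as np, cv2
from workcell import env, capture, camera_model
def save(name,fn,crop=None,scale=1):
    im=capture(name); cv2.imwrite('pics/'+fn+'_full.png',im[:,:,::-1])
    return im
def crop(fn,out,x0,y0,x1,y1,s):
    im=cv2.imread('pics/'+fn+'_full.png')[y0:y1,x0:x1]
    cv2.imwrite('pics/'+out+'.png',cv2.resize(im,None,fx=s,fy=s,interpolation=cv2.INTER_CUBIC))
def ray(cam,u,v):
    m=camera_model(cam);K=np.array(m['mtx']);k=m['k1']
    d=np.array([(u-K[0,2])/K[0,0],(v-K[1,2])/K[1,1]])
    p=d.copy()
    for _ in range(30): p=d/(1+k*(p@p))
    R=np.array(m['rotation']); 
    return np.array(m['xyz']),R@np.array([p[0],p[1],1.])
def at(cam,u,v,z):
    o,d=ray(cam,u,v); t=(z-o[2])/d[2]; return o+t*d
def proj(cam,P):
    m=camera_model(cam);K=np.array(m['mtx']);R=np.array(m['rotation'])
    c=R.T@(np.array(P)-np.array(m['xyz'])); p=c[:2]/c[2]; p=p*(1+m['k1']*(p@p))
    return K[0,0]*p[0]+K[0,2],K[1,1]*p[1]+K[1,2]
E
python3 - <<'E'
from h import *
for n in('scene','top'):
    save(n,n+'0'); m=camera_model(n); print(n,m)
print(env.read_state(), env.grasp_offset)
E
```

```text
scene {'mtx': array([[425.65427267,   0.        , 273.40309245],
       [  0.        , 425.65427267, 214.6200244 ],
       [  0.        ,   0.        ,   1.        ]]), 'k1': -0.03388880127246807, 'xyz': array([-0.13563012,  0.61822817,  1.04014936]), 'rotation': array([-2.34060266,  0.00333776, -2.36449384])}
top {'mtx': array([[383.41299199,   0.        , 276.02243255],
       [  0.        , 383.41299199, 210.44049047],
       [  0.        ,   0.        ,   1.        ]]), 'k1': -0.05933403554884525, 'xyz': array([ 0.340768  , -0.10462443,  1.41451688]), 'rotation': array([-2.95458894,  0.01196888, -1.59697351])}
{'clock': 0.1, 'joints': array([ 1.19681659,  0.33385744,  0.0398635 ,  1.46618589, -0.01341448,
        1.34330619, -0.05854598]), 'joint_velocities': array([ 1.64565671e-03, -7.53793038e-04,  1.37033609e-04, -1.84452711e-03,
       -3.96761988e-04,  8.85809853e-05,  1.64314520e-04]), 'joint_torque': array([ 4.29865031e-03, -6.60020542e+01,  1.37040574e+00, -4.06474185e+01,
        1.69452187e-02,  9.08584683e-03, -5.74942163e-06]), 'ee_pos': array([ 0.1762407 , -0.62521724,  0.23049746]), 'orientation': array([ 3.14150994e+00,  1.48872258e-03, -1.29607228e+00]), 'ft_force': array([ 0.16350665, -0.72125221, -0.0063718 ]), 'wrist_torque': array([ 0.01268138,  0.01249495, -0.05806919]), 'grip_width': 1.004605522067844} 0.0187
```

```bash
sed -i "s/np.array(m\['rotation'\])/Rot.from_euler('xyz',m['rotation']).as_matrix()/; 1a from scipy.spatial.transform import Rotation as Rot" h.py; grep -n Rot h.py; python3 - <<'E'
from h import *
print(at('top',280,210,0),at('scene',280,210,0), env.read_state()['clock'])
print(proj('top',[.176,-.626,.23]))
E
```

```text
2:from scipy.spatial.transform import Rotation as Rot
15:    R=Rot.from_euler('xyz',m['rotation']).as_matrix(); 
20:    m=camera_model(cam);K=np.array(m['mtx']);R=Rot.from_euler('xyz',m['rotation']).as_matrix()
[ 0.6100439  -0.10968157  0.        ] [ 0.61909378 -0.17758052  0.        ] 0.1
(np.float64(455.57416523608936), np.float64(332.70372425804976))
```

View pics/scene0_full.png

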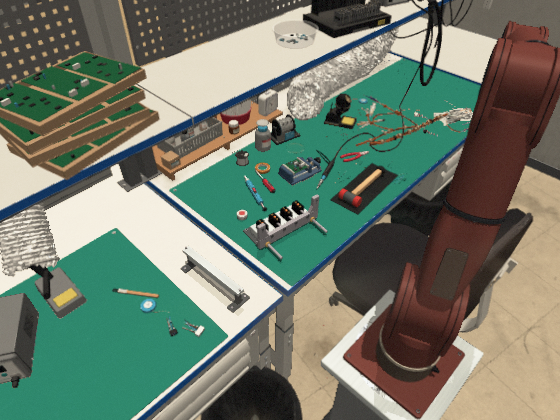

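View pics/top0_full.png

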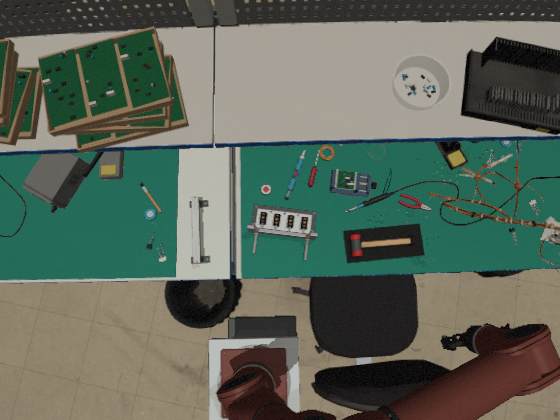

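```bash
python3 - <<'E'
from h import *
crop('top0','t0mould',235,190,335,265,8)
crop('top0','t0mal',335,210,435,275,8)
crop('top0','t0rail',170,180,240,275,6)
crop('scene0','s0mould',235,180,335,265,8)
crop('scene0','s0mal',325,150,400,220,8)
crop('scene0','s0rail',170,235,260,315,8)
E
```

```text
(no output)
```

View pics/t0mould.png

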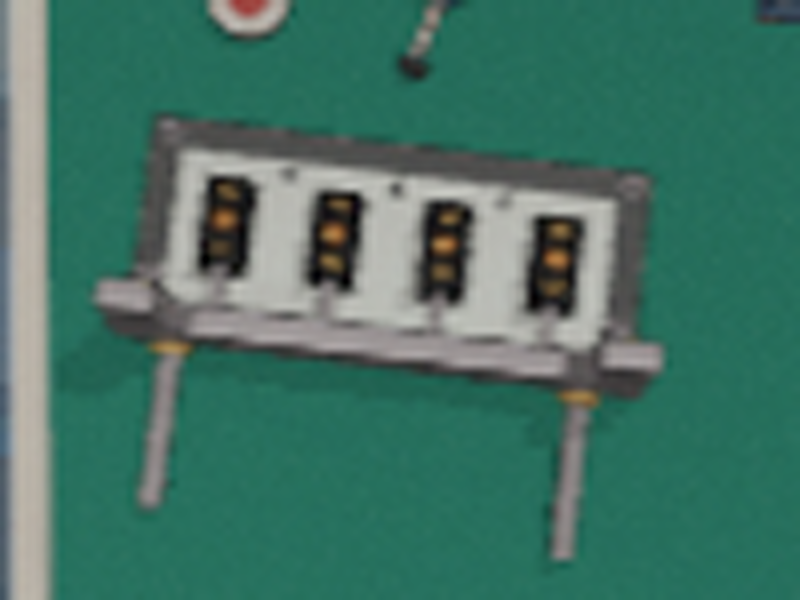

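View pics/t0mal.png

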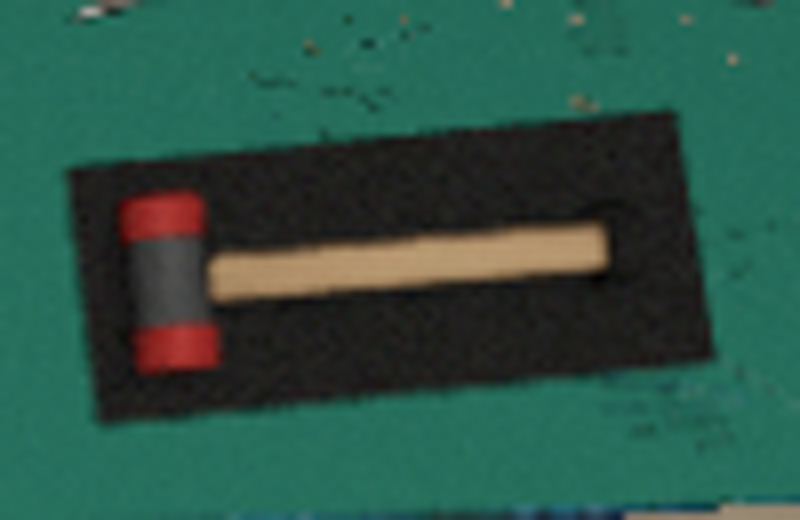

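View pics/t0rail.png

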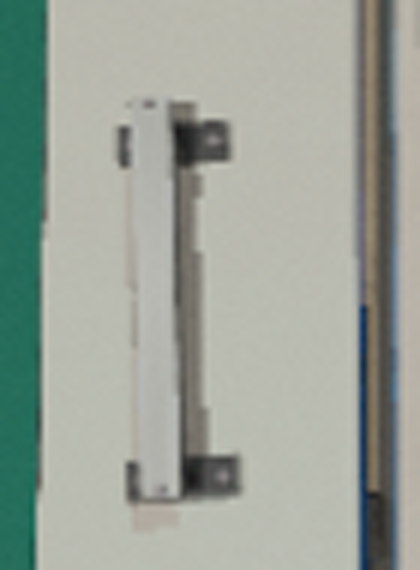

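View pics/s0mould.png

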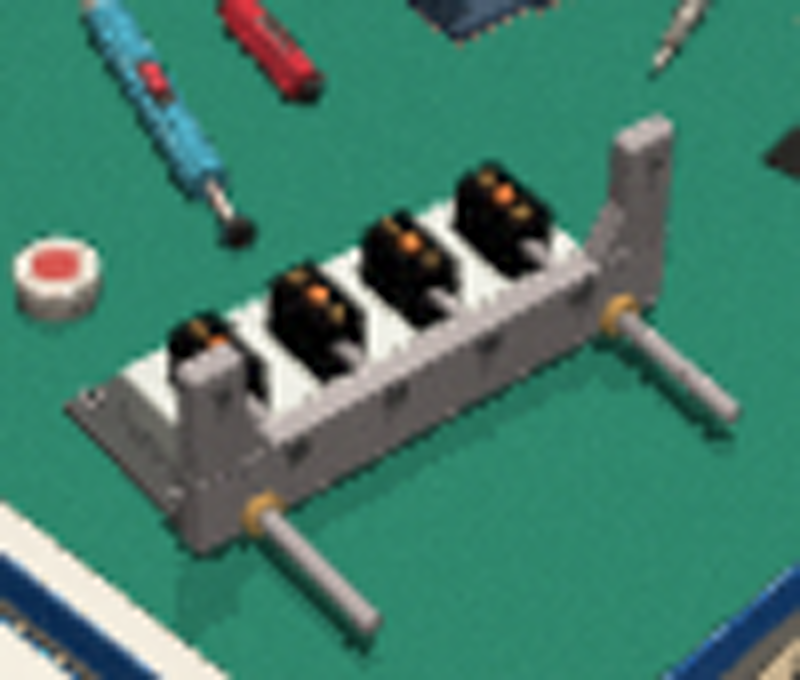

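View pics/s0mal.png

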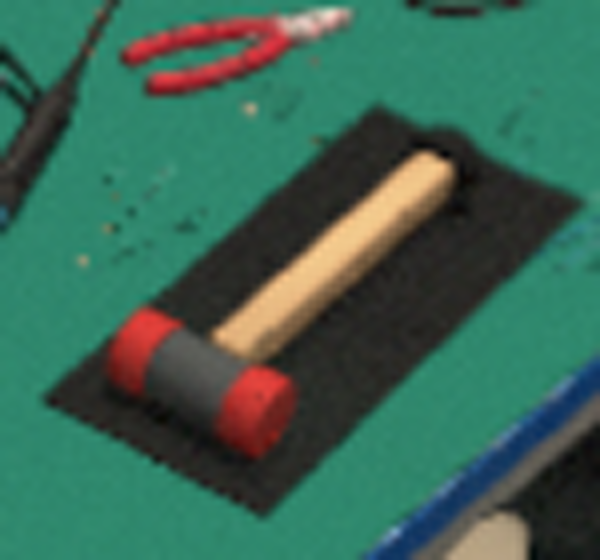

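View pics/s0rail.png

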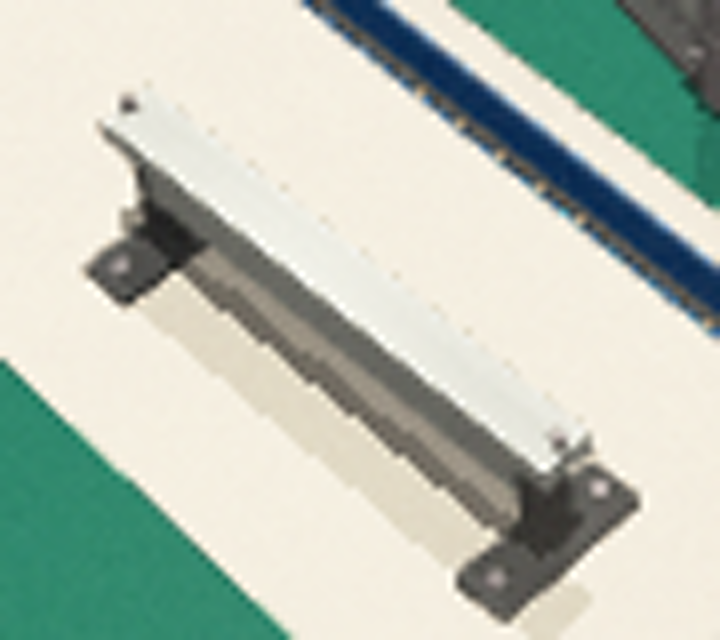

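```bash
cat > meas.py <<'E'
from h import *
from scipy.optimize import least_squares
def px(x,y,s,x0,y0): return (x+.5)/s-.5+x0,(y+.5)/s-.5+y0
def fit(obs,x0):
    # obs: (cam,(u,v),local xyz)
    def r(p):
        c,s=np.cos(p[2]),np.sin(p[2]); out=[]
        for cam,uv,l in obs:
            P=[p[0]+c*l[0]-s*l[1],p[1]+s*l[0]+c*l[1],l[2]]
            q=proj(cam,P); out+= [q[0]-uv[0],q[1]-uv[1]]
        return out
    s=least_squares(r,x0); return s.x,np.round(np.array(s.fun).reshape(-1,2),1)
E
python3 - <<'E'
from meas import *
T=lambda x,y:px(x,y,8,235,190); S=lambda x,y:px(x,y,8,235,180)
obs=[]
for (a,b),y in zip([(225,220),(334,233),(445,245),(557,260)],[.075,.025,-.025,-.075]): obs.append(('top',T(a,b),(0,y,.059)))
for (a,b),y in zip([(217,340),(318,293),(410,242),(505,193)],[.075,.025,-.025,-.075]): obs.append(('scene',S(a,b),(0,y,.059)))
ho=[('top',T(125,296),(-.0425,.11,.108)),('top',T(633,359),(-.0425,-.11,.108)),('scene',S(210,365),(-.0425,.11,.108)),('scene',S(643,133),(-.0425,-.11,.108))]
for o in (obs,obs[:4],obs[4:],obs+ho):
    p,f=fit(o,[.55,-.1,0]); print(p,f.tolist())
M=lambda x,y:px(x,y,8,335,210)
for q,z in [((170,282),.022),((162,195),.022),((178,370),.022),((210,278),.034),((605,247),.034)]: print('mal',at('top',*M(*q),z))
for q,z in [((165,335),.03),((250,420),.022)]: print('mals',at('scene',*px(*q,8,325,150),z))
mat=[((70,170)),((677,112)),((713,357)),((100,422))]
print('mat',[at('top',*M(*q),.003)[:2] for q in mat])
R=lambda x,y:px(x,y,6,170,180)
for q,z in [((149,104),.077),((162,490),.077),((132,100),.07),((170,100),.07),((142,500),.07),((183,500),.07)]: print('rail',at('top',*R(*q),z))
for q in [(128,103),(560,440)]: print('rails',at('scene',*px(*q,8,170,235),.077))
E
```

```text
[ 0.56490051 -0.12125471 -0.15346302] [[0.1, -0.4], [0.3, -0.3], [0.3, -0.1], [0.2, -0.3], [0.1, 0.9], [-0.2, 0.3], [0.3, 0.4], [-0.0, 0.4]]
[ 0.56385578 -0.12039967 -0.14852022] [[-0.1, -0.0], [0.1, -0.0], [0.1, 0.1], [-0.0, -0.1]]
[ 0.56660503 -0.12286495 -0.15888313] [[-0.0, 0.3], [-0.3, -0.2], [0.2, -0.1], [0.0, 0.0]]
[ 0.56343188 -0.12079514 -0.15035552] [[-0.0, 0.0], [0.2, 0.1], [0.2, 0.3], [0.1, 0.1], [0.3, 1.2], [0.0, 0.6], [0.5, 0.6], [0.2, 0.7], [0.2, -1.0], [0.2, -1.1], [-0.3, -0.4], [-0.1, -0.1]]
mal [ 0.4691843  -0.38161763  0.022     ]
mal [ 0.50904905 -0.38046209  0.022     ]
mal [ 0.42924856 -0.38276119  0.022     ]
mal [ 0.46934538 -0.39742236  0.034     ]
mal [ 0.47792446 -0.57806619  0.034     ]
mals [ 0.49637802 -0.38949731  0.03      ]
mals [ 0.43916892 -0.37809031  0.022     ]
mat [array([ 0.52423941, -0.34222667]), array([ 0.54310202, -0.62833029]), array([ 0.42867348, -0.63456731]), array([ 0.40785085, -0.34935809])]
rail [0.65198554 0.1966451  0.077     ]
rail [0.4219371  0.18619483 0.077     ]
rail [0.6563939  0.20858048 0.07      ]
rail [0.6557049  0.18551664 0.07      ]
rail [0.41682877 0.19942197 0.07      ]
rail [0.41626461 0.17532813 0.07      ]
rails [0.6533247  0.19883652 0.077     ]
rails [0.42210543 0.18870846 0.077     ]
```

Request:
apply_moves([
  [0.037,0.0245,0,0.168,0.0854],
  [0.037,0.0245,0,0.168,0.0854],
  [0.037,0.0245,0,0.168,0.0854],
  [0.037,0.0245,0,0.168,0.0854],
  [0.037,0.0245,-0.02,0.168,0.0854],
  [0.037,0.0245,-0.02,0.168,0.06],
  [0.037,0.0245,-0.02,0.168,0.06],
  [0.037,0.0245,-0.02,0.168,0.06],
])

```text
clock: 1.1
ee_pos: [0.4751, -0.4245, 0.1468]
orientation: [3.139, 0.003, 0.082]
ft_force: [0.4, 0.9, -0.0]
grip_width: 0.701
```

```bash
python3 - <<'E'
from h import *
print(env.read_state()['ee_pos'],env.read_state()['orientation'],env.read_state()['ft_force'],env.read_state()['wrist_torque'])
save('scene','s1'); save('top','t1')
crop('scene','x',0,0,1,1,1) if 0 else None
crop('scene0','x0',325,150,400,220,1)
crop('s1','s1m',305,120,425,220,6)
crop('t1','t1m',320,200,440,290,6)
E
```

```text
[ 0.47506307 -0.42452649  0.14681322] [3.13881779 0.00314946 0.08170141] [ 0.41569096  0.88365944 -0.02012417] [-0.02741539  0.01359364 -0.00288822]
```

View pics/s1m.png

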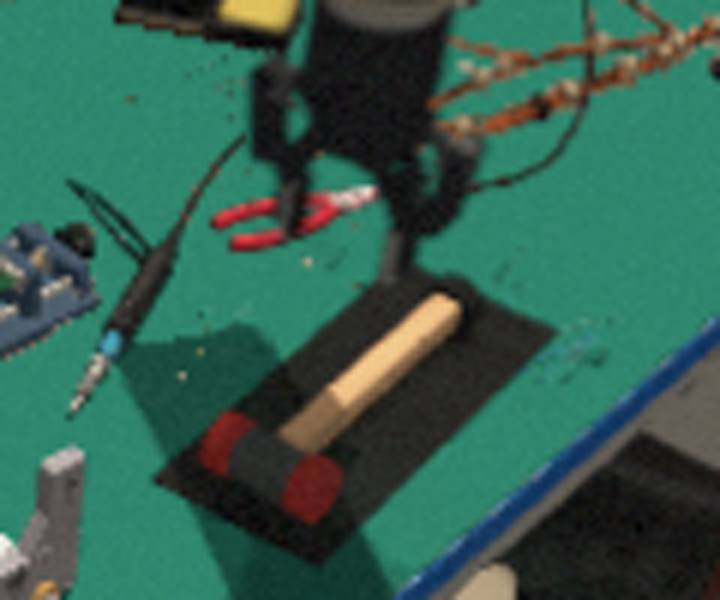

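View pics/t1m.png

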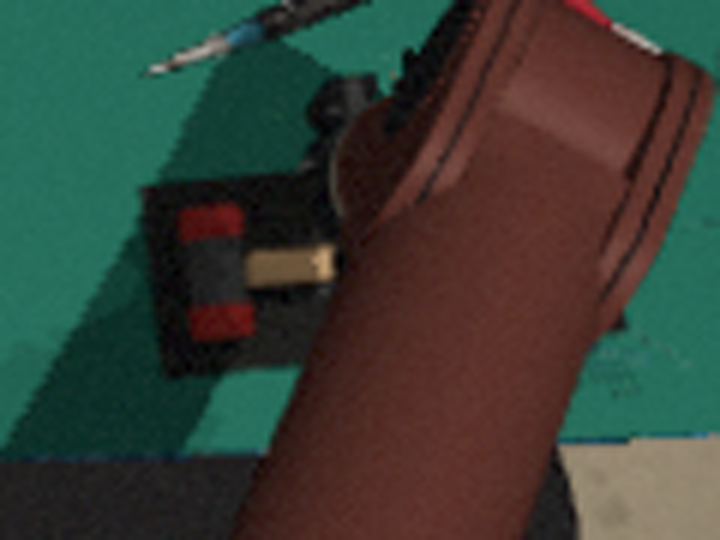

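Request:
apply_moves([
  [-0.004,-0.005,-0.04,-0.037,0.06],
  [0,0,-0.04,0,0.06],
  [0,0,-0.03,0,0.06],
  [0,0,-0.02,0,0.06],
  [0,0,0,0,0.06],
])

```text
clock: 1.82
ee_pos: [0.4731, -0.4242, 0.0104]
orientation: [-3.138, 0.004, 0.048]
ft_force: [-0.8, 0.5, 0.6]
grip_width: 0.704
```

Request:
apply_moves([
  [-0.002,-0.006,-0.004,0,0.06],
  [0,0,0,0,0.01],
  [0,0,0,0,0.01],
  [0,0,0,0,0.01],
  [0,0,0,0,0.01],
  [0,0,0,0,0.01],
])

```text
clock: 2.58
ee_pos: [0.4723, -0.4323, 0.0096]
orientation: [3.141, 0.001, 0.048]
ft_force: [0.6, -0.9, -1.9]
grip_width: 0.225
```

Request:
apply_moves([
  [0,0,0.01,0,0.01],
  [0,0,0.03,0,0.01],
  [0,0,0.04,0,0.01],
  [0,0,0.04,0,0.01],
  [0,0,0,0,0.01],
])

```text
clock: 3.2
ee_pos: [0.4716, -0.4311, 0.1346]
orientation: [-3.141, 0.002, 0.048]
ft_force: [-0.0, 0.6, -3.0]
grip_width: 0.22
```

```bash
python3 - <<'E'
from h import *
s=env.read_state();print(s['ft_force'],s['wrist_torque'])
save('scene','s2')
crop('s2','s2m',265,100,425,220,5)
E
```

```text
[-0.01640643  0.55461128 -3.02918648] [-0.0334726   0.03031114  0.0101431 ]
```

View pics/s2m.png

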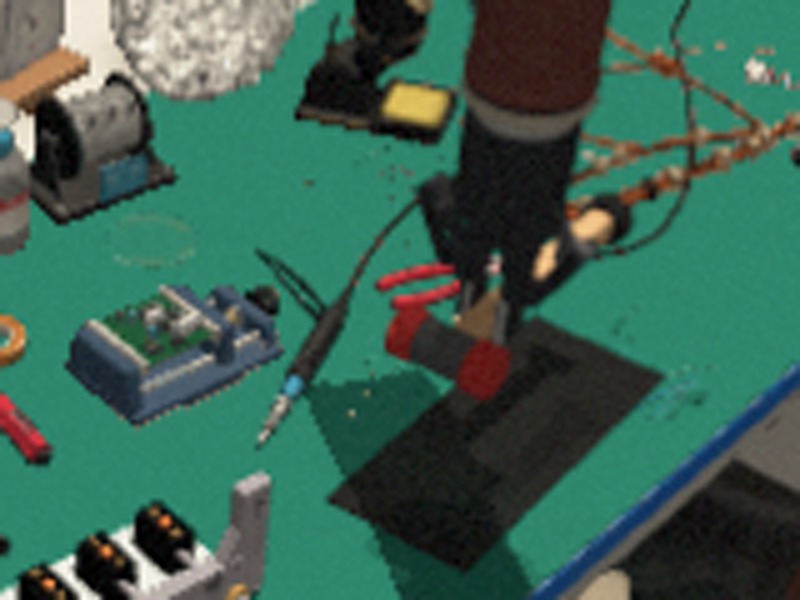

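Request:
apply_moves([
  [0.022,0.037,0,-0.1,0.01],
  [0.022,0.037,0,-0.1,0.01],
  [0.022,0.037,0,0,0.01],
  [0.021,0.037,0,0,0.01],
  [0,0,0,0,0.01],
])

```text
clock: 3.88
ee_pos: [0.5544, -0.2759, 0.1242]
orientation: [-3.134, 0.016, -0.16]
ft_force: [0.4, -0.8, -2.5]
grip_width: 0.223
```

Request:
apply_moves([
  [0.005,-0.007,0,0.009,0.01],
  [0,0,-0.025,0,0.01],
  [0,0,-0.022,0,0.01],
  [0,0,0,0,0.01],
])

```text
clock: 4.38
ee_pos: [0.5566, -0.2877, 0.0725]
orientation: [-3.134, 0.021, -0.154]
ft_force: [0.2, 0.6, -1.8]
grip_width: 0.222
```

```bash
python3 - <<'E'
from h import *
s=env.read_state();print(s['ft_force'],s['wrist_torque'])
save('scene','s3');save('top','t3')
crop('s3','s3m',225,130,365,250,5)
crop('t3','t3m',235,180,375,280,5)
E
```

```text
[ 0.21534878  0.60290418 -1.80735329] [-0.05568102 -0.00920037 -0.00765818]
```

View pics/s3m.png

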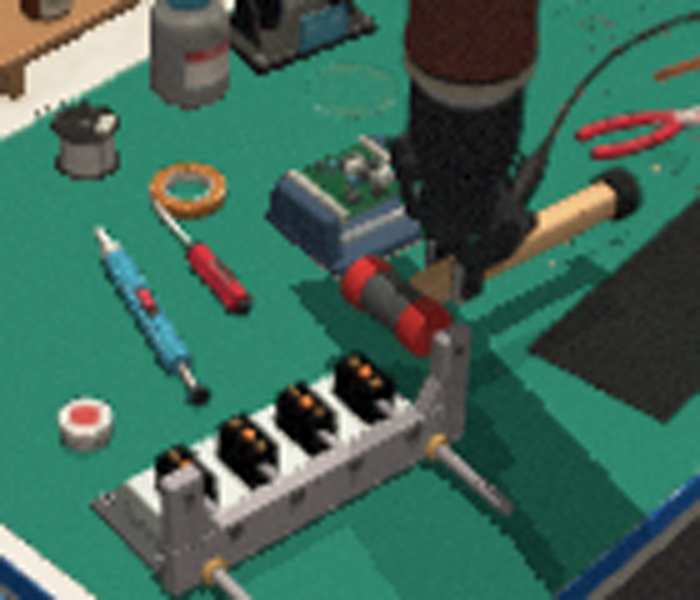

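View pics/t3m.png

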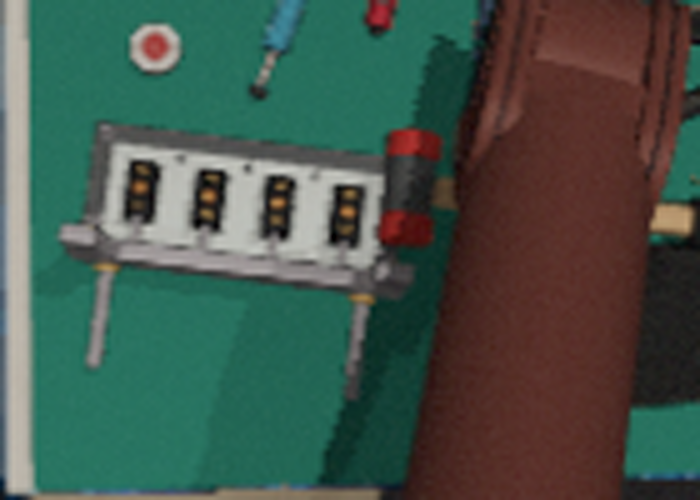

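```bash
cat > w.py <<'E'
from h import *
MX,MY,MT=.5645,-.121,-.151
def st():
    s=env.read_state(); p=s['ee_pos']; y=s['orientation'][2]
    h=p[:2]+.051*np.array([-np.sin(y),np.cos(y)])
    d=h-[MX,MY]; c,si=np.cos(MT),np.sin(MT)
    lx,ly=c*d[0]+si*d[1],-si*d[0]+c*d[1]
    print('t',round(s['clock'],2),'head local mm',np.round([lx*1e3,ly*1e3],1),'axis z',round(p[2]*1e3+12.4,1),'yaw',round(y,3),'face x',round(lx*1e3-39,1),'tcp local',)
    f=s['ft_force']; print('f',np.round(f,1),'tq',np.round(s['wrist_torque'],2),'gw',round(s['grip_width'],3))
if __name__=='__main__': st()
E
python3 w.py
```

```text
t 4.47 head local mm [  18.9 -115. ] axis z 87.2 yaw -0.154 face x -20.1 tcp local
f [ 0.4 -0.  -1.7] tq [-0.1  -0.1  -0.06] gw 0.225
```

Request:
apply_moves([
  [-0.005,0.005,0.003,0,0.01],
  [-0.004,0.001,0,0,0.01],
])

```text
clock: 4.72
ee_pos: [0.5495, -0.2822, 0.0797]
orientation: [-3.136, 0.015, -0.154]
ft_force: [-0.3, -0.0, -3.2]
grip_width: 0.22
```

```bash
python3 w.py
```

```text
t 4.72 head local mm [   9.6 -110.7] axis z 92.1 yaw -0.154 face x -29.4 tcp local
f [-0.3 -0.  -3.2] tq [-0.01 -0.04 -0.02] gw 0.22
```

Request:
apply_moves([
  [-0.006,0.001,-0.002,0,0.01],
])

```text
clock: 4.85
ee_pos: [0.5436, -0.2813, 0.0785]
orientation: [-3.136, 0.014, -0.154]
ft_force: [-0.9, -0.1, -3.6]
grip_width: 0.221
```

```bash
python3 w.py
```

```text
t 4.85 head local mm [   3.6 -110.7] axis z 90.9 yaw -0.154 face x -35.4 tcp local
f [-0.9 -0.1 -3.6] tq [-0.   -0.07 -0.02] gw 0.221
```

Request:
apply_moves([
  [-0.004,0.001,0,0,0.01],
])

```text
clock: 4.97
ee_pos: [0.5397, -0.2806, 0.0788]
orientation: [-3.137, 0.012, -0.154]
ft_force: [4.7, -1.8, -5.2]
grip_width: 0.221
```

```bash
python3 w.py
```

```text
t 4.97 head local mm [  -0.3 -110.6] axis z 91.2 yaw -0.154 face x -39.3 tcp local
f [ 4.7 -1.8 -5.2] tq [-0.6  -1.11 -0.2 ] gw 0.221
```

Request:
apply_moves([
  [-0.004,0.001,0,0,0.01],
])

```text
clock: 5.1
ee_pos: [0.5363, -0.2801, 0.0793]
orientation: [-3.138, 0.01, -0.155]
ft_force: [4.7, -3.0, -5.8]
grip_width: 0.223
```

```bash
python3 w.py;  python3 - <<'E'
from h import *
save('scene','s4');save('top','t4')
crop('s4','s4m',235,170,335,265,6)
crop('t4','t4m',235,190,335,265,8)
E
```

```text
t 5.1 head local mm [  -3.8 -110.5] axis z 91.7 yaw -0.155 face x -42.8 tcp local
f [ 4.7 -3.  -5.8] tq [-0.76 -1.15 -0.21] gw 0.223
```

View pics/s4m.png

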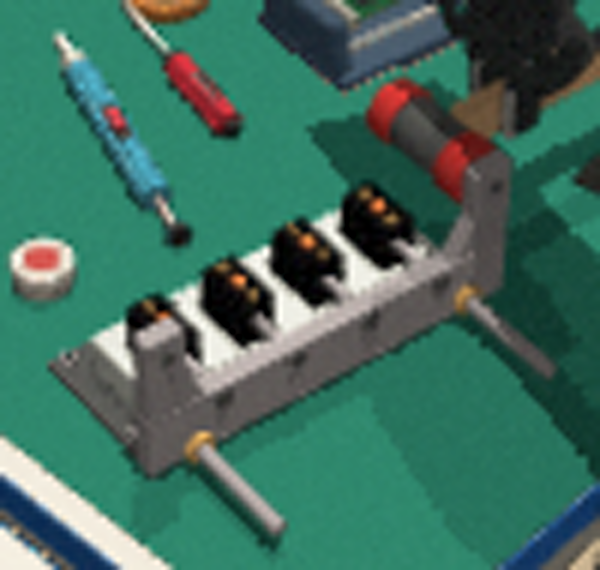

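View pics/t4m.png

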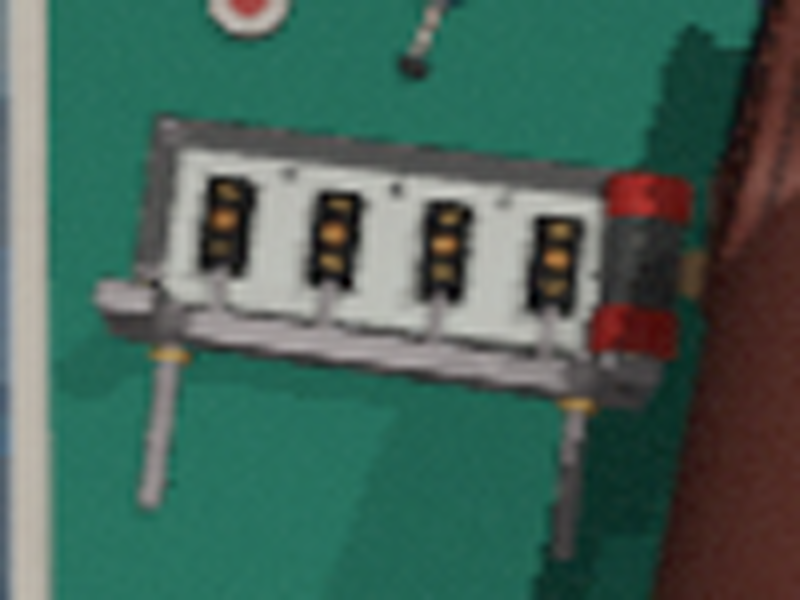

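Request:
apply_moves([
  [0.01,-0.0015,-0.001,0,0.01],
  [0.01,-0.0015,0,0,0.01],
  [0.007,0.043,0,0,0.01],
  [0.007,0.043,0,0,0.01],
  [0.007,0.043,0,0,0.01],
  [0.007,0.043,0,0,0.01],
  [0.006,0.04,0,0,0.01],
  [0,0,0,0,0.01],
])

```text
clock: 6.2
ee_pos: [0.5931, -0.0625, 0.0767]
orientation: [-3.135, 0.017, -0.154]
ft_force: [-0.2, -0.3, -3.1]
grip_width: 0.223
```

```bash
python3 w.py;  python3 - <<'E'
from h import *
save('scene','s5')
crop('s5','s5m',225,150,345,270,5)
E
```

```text
t 6.2 head local mm [ 19.7 113.1] axis z 89.1 yaw -0.154 face x -19.3 tcp local
f [-0.2 -0.3 -3.1] tq [-0.1  -0.05  0.03] gw 0.223
```

View pics/s5m.png

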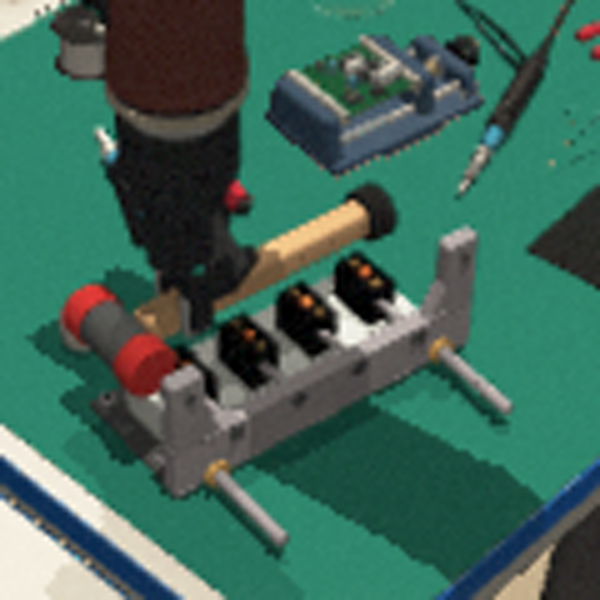

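Request:
apply_moves([
  [-0.007,-0.001,0,0,0.01],
  [-0.007,0.001,0,0,0.01],
  [-0.004,0.0006,0,0,0.01],
])

```text
clock: 6.62
ee_pos: [0.5735, -0.0676, 0.0759]
orientation: [-3.137, 0.018, -0.16]
ft_force: [0.7, -0.4, -2.6]
grip_width: 0.225
```

```bash
python3 w.py
```

```text
t 6.62 head local mm [  1.4 105.1] axis z 88.3 yaw -0.16 face x -37.6 tcp local
f [ 0.7 -0.4 -2.6] tq [-0.05  0.02  0.03] gw 0.225
```

Request:
apply_moves([
  [-0.005,0.001,0,0,0.01],
  [-0.005,0.001,0,0,0.01],
])

```text
clock: 6.88
ee_pos: [0.5646, -0.0666, 0.0766]
orientation: [-3.137, 0.014, -0.162]
ft_force: [5.2, 0.0, -6.2]
grip_width: 0.222
```

```bash
python3 w.py
```

```text
t 6.88 head local mm [ -7.5 104.8] axis z 89.0 yaw -0.162 face x -46.5 tcp local
f [ 5.2  0.  -6.2] tq [-0.16 -1.25 -0.27] gw 0.222
```

```bash
python3 - <<'E'
from h import *
save('top','t6');save('scene','s6')
crop('t6','t6m',235,190,335,265,8)
crop('s6','s6m',235,170,335,265,8)
E
```

```text
(no output)
```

View pics/t6m.png

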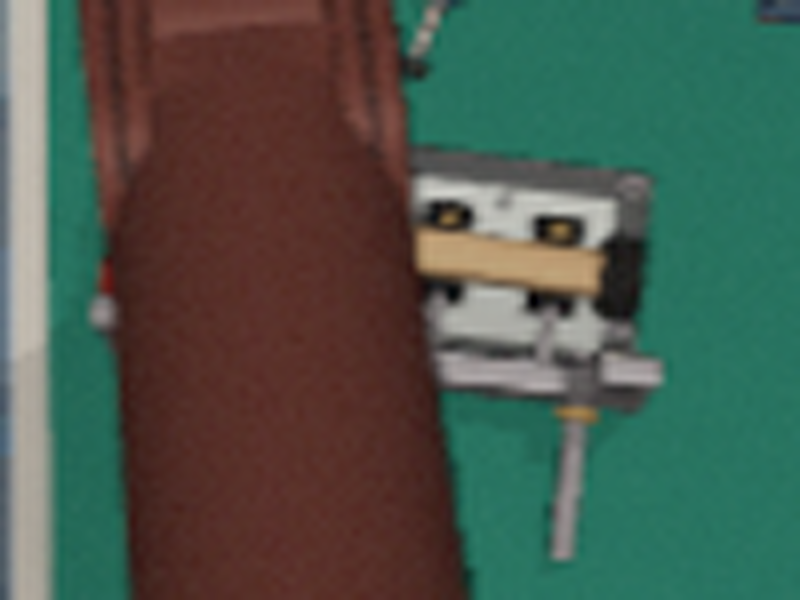

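View pics/s6m.png

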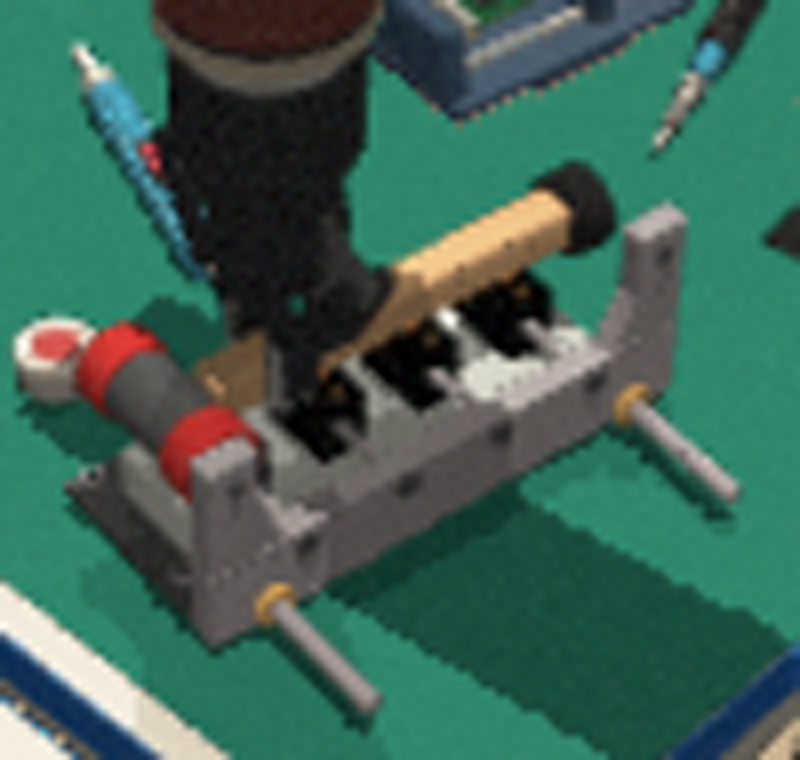

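```bash
cat > horn.py <<'E'
from meas import *
import sys
def loc(cam,uv,z):
    P=at(cam,*uv,z)[:2]-[.5645,-.121]; c,s=np.cos(-.151),np.sin(-.151)
    return np.array([c*P[0]+s*P[1],-s*P[0]+c*P[1]])*1e3
def hs(l,r,x0=235,y0=170,s=8):
    return loc('scene',px(*l,s,x0,y0),.108),loc('scene',px(*r,s,x0,y0),.108)
if __name__=='__main__':
    H=hs((210,445),(643,213)); print('home',H)
    a=list(map(float,sys.argv[1:5]));N=hs(a[:2],a[2:])
    tl,tr=H[0][0]-N[0][0],H[1][0]-N[1][0]
    print(N,'travel L,R',tl,tr,'skew',(tl-tr)/220,'slide',(tl+tr)/2)
E
python3 horn.py 222 458 655 220
```

```text
home (array([-45.71849315, 110.36578822]), array([ -44.23058875, -109.8933724 ]))
(array([-54.13808474, 110.75661245]), array([ -50.4776354 , -110.99528361])) travel L,R 8.419591582054615 6.247046643279383 skew 0.009875204267160145 slide 7.333319112666999
```

Request:
apply_moves([
  [0.012,-0.0015,0,0.01,0.01],
  [0.008,-0.0015,0,0,0.01],
  [-0.007,-0.043,0,0,0.01],
  [-0.007,-0.043,0,0,0.01],
  [-0.007,-0.043,0,0,0.01],
  [-0.007,-0.043,0,0,0.01],
  [-0.006,-0.039,0,0,0.01],
  [-0.004,0.001,0,0,0.01],
])

```text
clock: 7.98
ee_pos: [0.5471, -0.2859, 0.0751]
orientation: [-3.136, 0.02, -0.147]
ft_force: [0.9, 0.0, -3.9]
grip_width: 0.217
```

```bash
python3 w.py
```

```text
t 7.97 head local mm [   7.4 -114.7] axis z 87.5 yaw -0.147 face x -31.6 tcp local
f [ 0.9  0.  -3.9] tq [-0.02  0.01 -0.01] gw 0.217
```

Request:
apply_moves([
  [-0.007,0.004,0,-0.004,0.01],
  [-0.005,0.001,0,0,0.01],
  [-0.005,0.001,0,0,0.01],
  [-0.003,0.0005,0,0,0.01],
])

```text
clock: 8.48
ee_pos: [0.5288, -0.2772, 0.0755]
orientation: [-3.136, 0.016, -0.148]
ft_force: [4.0, -2.7, -4.3]
grip_width: 0.223
```

```bash
python3 w.py
```

```text
t 8.47 head local mm [ -11.9 -108.7] axis z 87.9 yaw -0.148 face x -50.9 tcp local
f [ 4.  -2.7 -4.3] tq [-0.79 -0.97 -0.16] gw 0.223
```

Request:
apply_moves([
  [-0.003,0.0005,0,0,0.01],
  [0.012,-0.002,0.001,0,0.01],
  [0.012,-0.002,0,0,0.01],
  [0.007,0.043,0,0,0.01],
  [0.007,0.043,0,0,0.01],
  [0.007,0.043,0,0,0.01],
  [0.007,0.043,0,0,0.01],
  [0.005,0.034,0,0,0.01],
  [0,0,0,0,0.01],
])

```text
clock: 9.6
ee_pos: [0.5874, -0.0645, 0.0756]
orientation: [-3.133, 0.021, -0.145]
ft_force: [-0.3, -1.5, -2.6]
grip_width: 0.223
```

```bash
python3 w.py;python3 - <<'E'
from h import *
save('scene','s7')
crop('s7','s7m',235,170,335,265,8)
E
```

```text
t 9.6 head local mm [ 13.8 110.3] axis z 88.0 yaw -0.145 face x -25.2 tcp local
f [-0.3 -1.5 -2.6] tq [-0.13 -0.06  0.05] gw 0.223
```

View pics/s7m.png

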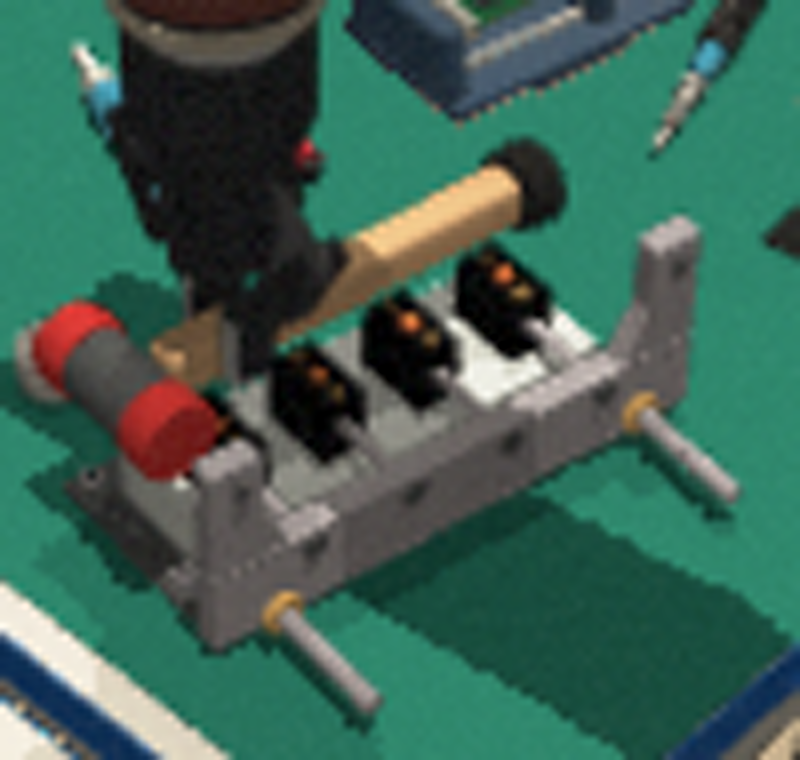

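```bash
python3 horn.py 230 463 670 235
```

```text
home (array([-45.71849315, 110.36578822]), array([ -44.23058875, -109.8933724 ]))
(array([-58.13654971, 109.87479157]), array([ -61.13396352, -109.84227204])) travel L,R 12.418056554198024 16.903374770926476 skew -0.020387810076038414 slide 14.66071566256225
```

Request:
apply_moves([
  [-0.008,0.001,0,0,0.01],
  [-0.008,0.001,0,0,0.01],
  [-0.005,0.0007,0,0,0.01],
  [-0.005,0.0007,0,0,0.01],
  [-0.005,0.0007,0,0,0.01],
  [-0.005,0.0007,0,0,0.01],
])

```text
clock: 10.4
ee_pos: [0.5515, -0.0652, 0.0761]
orientation: [-3.134, 0.016, -0.153]
ft_force: [4.6, 0.5, -6.5]
grip_width: 0.221
```

```bash
python3 w.py
```

```text
t 10.4 head local mm [-21.2 104.3] axis z 88.5 yaw -0.153 face x -60.2 tcp local
f [ 4.6  0.5 -6.5] tq [-0.08 -1.23 -0.34] gw 0.221
```

L≈22; one more small push, then back and over to the right.

Request:
apply_moves([
  [-0.004,0.0007,0,0,0.01],
  [0.012,-0.0015,0,0.004,0.01],
  [0.012,-0.0015,0,0,0.01],
  [-0.007,-0.043,0,0,0.01],
  [-0.007,-0.043,0,0,0.01],
  [-0.007,-0.043,0,0,0.01],
  [-0.007,-0.043,0,0,0.01],
  [-0.006,-0.035,0,0,0.01],
  [0,0,0,0,0.01],
])

```text
clock: 11.52
ee_pos: [0.5399, -0.2821, 0.0749]
orientation: [-3.133, 0.019, -0.146]
ft_force: [-0.4, 0.1, -2.9]
grip_width: 0.219
```

```bash
python3 w.py;python3 - <<'E'
from h import *
save('scene','s8')
crop('s8','s8m',235,170,335,265,8)
E
```

```text
t 11.53 head local mm [  -0.3 -112. ] axis z 87.3 yaw -0.146 face x -39.3 tcp local
f [-0.4  0.1 -2.9] tq [-0.02 -0.07  0.03] gw 0.219
```

View pics/s8m.png

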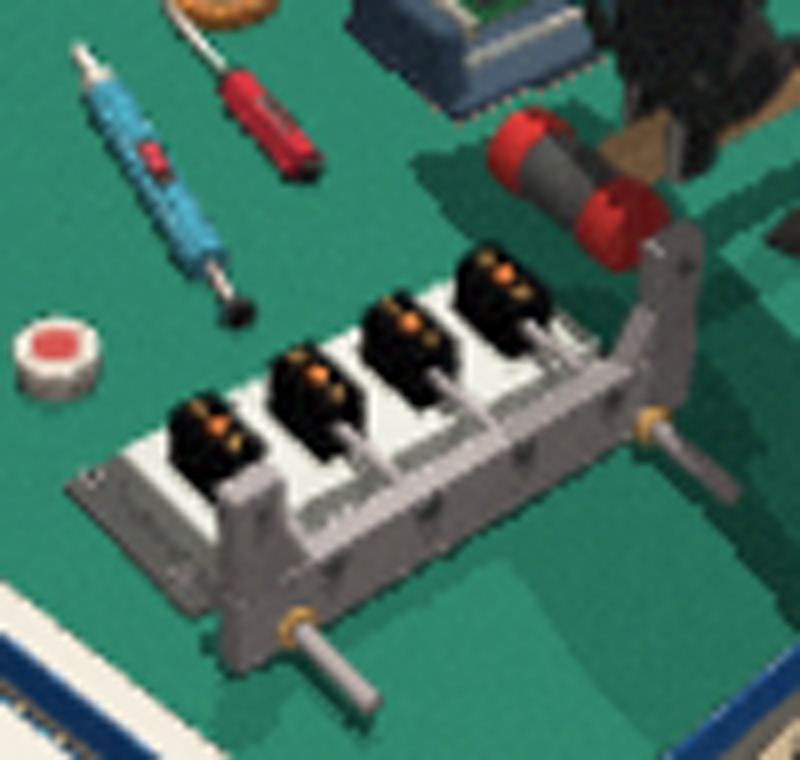

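```bash
python3 horn.py 252 485 672 240
```

```text
home (array([-45.71849315, 110.36578822]), array([ -44.23058875, -109.8933724 ]))
(array([-72.57845136, 110.02209656]), array([ -63.92637313, -108.4824127 ])) travel L,R 26.85995820934137 19.695784374426502 skew 0.03256442652234032 slide 23.277871291883937
```

Request:
apply_moves([
  [-0.008,0.002,0,0,0.01],
  [-0.006,0.001,0,0,0.01],
  [-0.005,0.0007,0,0,0.01],
  [-0.005,0.0007,0,0,0.01],
  [-0.005,0.0007,0,0,0.01],
])

```text
clock: 12.2
ee_pos: [0.514, -0.2716, 0.0757]
orientation: [-3.132, 0.013, -0.139]
ft_force: [4.1, -2.0, -6.1]
grip_width: 0.216
```

```bash
python3 w.py
```

```text
t 12.2 head local mm [ -27.9 -105.5] axis z 88.1 yaw -0.139 face x -66.9 tcp local
f [ 4.1 -2.  -6.1] tq [-0.69 -1.19 -0.24] gw 0.216
```

Request:
apply_moves([
  [-0.005,0.0007,0,-0.01,0.01],
  [0.012,-0.002,0.001,0,0.01],
  [0.012,-0.002,0,0,0.01],
  [0.007,0.043,0,0,0.01],
  [0.007,0.043,0,0,0.01],
  [0.007,0.043,0,0,0.01],
  [0.007,0.043,0,0,0.01],
  [0.005,0.032,0,0,0.01],
  [0,0,0,0,0.01],
])

```text
clock: 13.32
ee_pos: [0.5722, -0.0621, 0.0774]
orientation: [-3.13, 0.012, -0.146]
ft_force: [-0.4, -0.2, -2.8]
grip_width: 0.223
```

```bash
python3 w.py;python3 - <<'E'
from h import *
save('scene','s9')
crop('s9','s9m',235,170,335,265,8)
E
```

```text
t 13.32 head local mm [ -1.5 110.3] axis z 89.8 yaw -0.146 face x -40.5 tcp local
f [-0.4 -0.2 -2.8] tq [-0.07 -0.01 -0.02] gw 0.223
```

View pics/s9m.png

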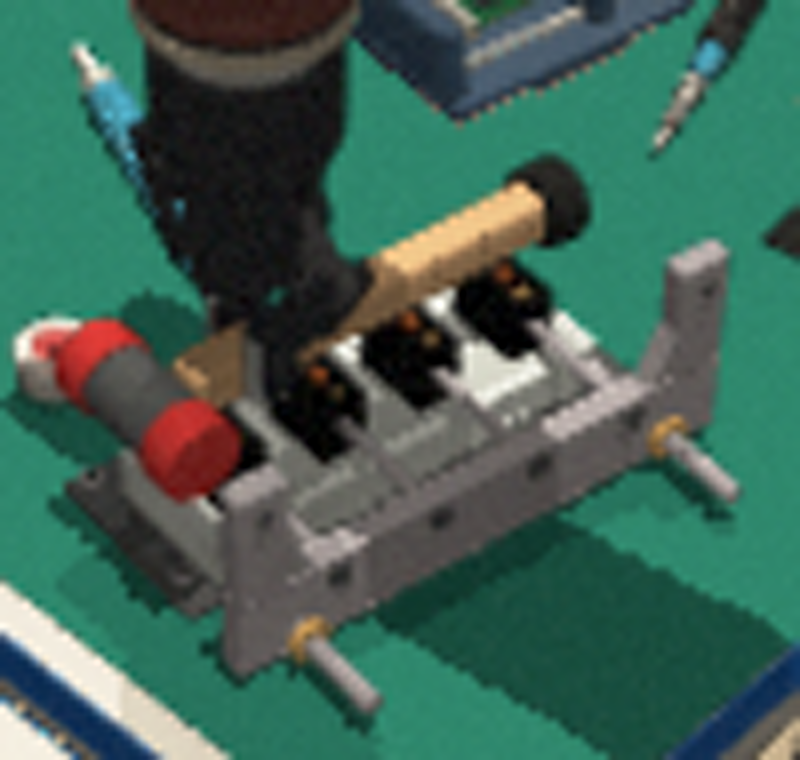

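```bash
python3 horn.py 257 487 697 259
```

```text
home (array([-45.71849315, 110.36578822]), array([ -44.23058875, -109.8933724 ]))
(array([-74.56623062, 109.12770581]), array([ -78.70947971, -108.99315099])) travel L,R 28.847737463098667 34.478890960955965 skew -0.02559615226298772 slide 31.663314212027316
```

Request:
apply_moves([
  [-0.009,0.001,0,-0.005,0.01],
  [-0.009,0.0014,0,0,0.01],
  [-0.005,0.0007,0,0,0.01],
  [-0.005,0.0007,0,0,0.01],
  [-0.005,0.0007,0,0,0.01],
  [-0.005,0.0007,0,0,0.01],
])

```text
clock: 14.12
ee_pos: [0.5343, -0.0619, 0.078]
orientation: [-3.131, 0.007, -0.159]
ft_force: [5.6, 0.2, -6.8]
grip_width: 0.217
```

```bash
python3 w.py
```

```text
t 14.12 head local mm [-38.3 104.9] axis z 90.4 yaw -0.159 face x -77.3 tcp local
f [ 5.6  0.2 -6.8] tq [-0.13 -1.23 -0.35] gw 0.217
```

Request:
apply_moves([
  [-0.0045,0.0007,0,0,0.01],
  [0.012,-0.0015,0,0.01,0.01],
  [0.012,-0.0015,0,0,0.01],
  [-0.007,-0.043,0,0,0.01],
  [-0.007,-0.043,0,0,0.01],
  [-0.007,-0.043,0,0,0.01],
  [-0.007,-0.043,0,0,0.01],
  [-0.006,-0.034,0,0,0.01],
  [0,0,0,0,0.01],
])

```text
clock: 15.25
ee_pos: [0.5234, -0.2783, 0.0775]
orientation: [-3.131, 0.007, -0.146]
ft_force: [0.5, 0.1, -2.8]
grip_width: 0.221
```

```bash
python3 w.py;python3 - <<'E'
from h import *
save('scene','s10')
crop('s10','s10m',235,170,335,265,8)
E
```

```text
t 15.25 head local mm [ -17.2 -110.7] axis z 89.9 yaw -0.146 face x -56.2 tcp local
f [ 0.5  0.1 -2.8] tq [-0.06  0.02 -0.02] gw 0.221
```

View pics/s10m.png

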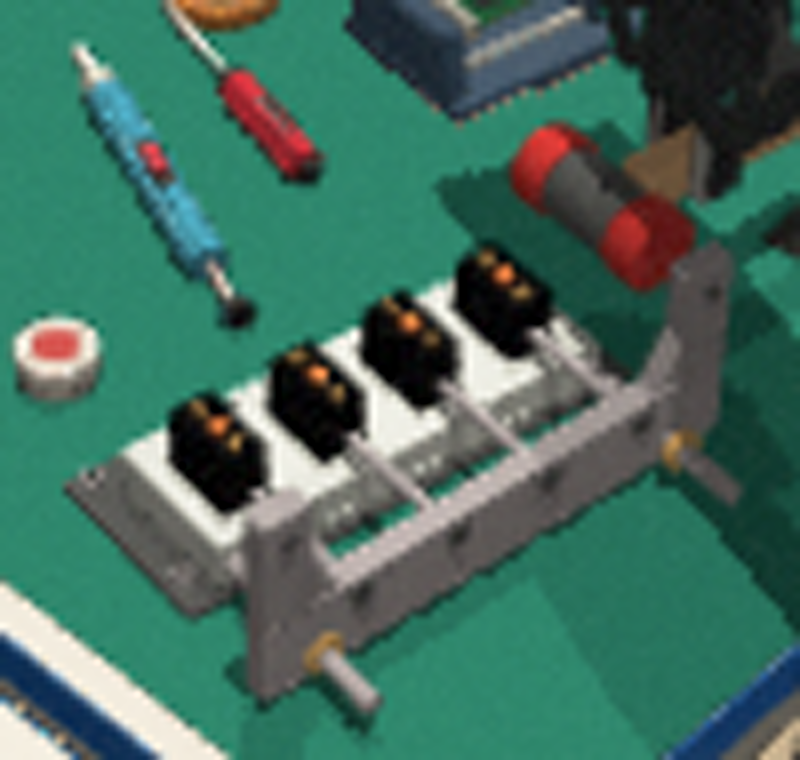

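```bash
python3 horn.py 279 508 702 260
```

```text
home (array([-45.71849315, 110.36578822]), array([ -44.23058875, -109.8933724 ]))
(array([-88.38581291, 108.97156882]), array([ -80.38265622, -110.21359195])) travel L,R 42.667319755514626 36.1520674625215 skew 0.02961478314996875 slide 39.40969360901806
```

Request:
apply_moves([
  [-0.009,0.001,0,-0.005,0.01],
  [-0.006,0.001,0,0,0.01],
  [-0.005,0.0007,0,0,0.01],
  [-0.005,0.0007,0,0,0.01],
  [-0.005,0.0007,0,0,0.01],
])

```text
clock: 15.92
ee_pos: [0.4961, -0.2694, 0.0782]
orientation: [-3.13, 0.001, -0.144]
ft_force: [4.5, -2.0, -6.2]
grip_width: 0.219
```

```bash
python3 w.py
```

```text
t 15.93 head local mm [ -45.6 -106. ] axis z 90.6 yaw -0.144 face x -84.6 tcp local
f [ 4.5 -2.  -6.2] tq [-0.71 -1.1  -0.28] gw 0.219
```

Request:
apply_moves([
  [-0.0045,0.0007,0,-0.005,0.01],
  [0.012,-0.002,0,0,0.01],
  [0.012,-0.002,0,0,0.01],
  [0.007,0.043,0,0,0.01],
  [0.007,0.043,0,0,0.01],
  [0.007,0.043,0,0,0.01],
  [0.007,0.043,0,0,0.01],
  [0.005,0.032,0,0,0.01],
  [0,0,0,0,0.01],
])

```text
clock: 17.05
ee_pos: [0.5546, -0.0601, 0.0787]
orientation: [-3.128, 0.001, -0.147]
ft_force: [-0.2, -0.3, -2.6]
grip_width: 0.221
```

```bash
python3 w.py
```

```text
t 17.05 head local mm [-19.1 109.7] axis z 91.1 yaw -0.147 face x -58.1 tcp local
f [-0.2 -0.3 -2.6] tq [-0.07  0.01 -0.03] gw 0.221
```

Request:
apply_moves([
  [-0.009,0.001,0,-0.005,0.01],
  [-0.007,0.0014,0,0,0.01],
  [-0.006,0.0008,0,0,0.01],
  [-0.005,0.0007,0,0,0.01],
])

```text
clock: 17.55
ee_pos: [0.5266, -0.0585, 0.0785]
orientation: [-3.128, 0.0, -0.156]
ft_force: [4.5, 1.9, -4.6]
grip_width: 0.221
```

```bash
python3 w.py
```

```text
t 17.55 head local mm [-46.6 107.1] axis z 90.9 yaw -0.156 face x -85.6 tcp local
f [ 4.5  1.9 -4.6] tq [ 0.06 -1.06 -0.39] gw 0.221
```

Now +6 mm, back off clear and look.

Request:
apply_moves([
  [-0.005,0.0007,0,0,0.01],
  [-0.0025,0.0003,0,0,0.01],
  [0.012,-0.0015,0,0.01,0.01],
  [0.012,-0.0015,0,0,0.01],
  [0.005,0,0.03,0,0.01],
  [0,0,0.03,0,0.01],
  [0,-0.04,0.01,0,0.01],
  [-0.007,-0.043,0,0,0.01],
  [-0.007,-0.043,0,0,0.01],
  [-0.007,-0.043,0,0,0.01],
  [-0.007,-0.043,0,0,0.01],
])

```text
clock: 18.92
ee_pos: [0.5257, -0.2765, 0.1503]
orientation: [-3.127, 0.002, -0.137]
ft_force: [0.8, 0.7, -2.8]
grip_width: 0.218
```

```bash
python3 w.py;python3 - <<'E'
from h import *
save('scene','s11');save('top','t11')
crop('s11','s11m',235,170,335,265,8)
crop('t11','t11m',235,190,335,265,8)
E
```

```text
t 18.93 head local mm [ -15.7 -108.6] axis z 162.7 yaw -0.137 face x -54.7 tcp local
f [ 0.8  0.7 -2.8] tq [-0.07 -0.04  0.  ] gw 0.218
```

View pics/s11m.png

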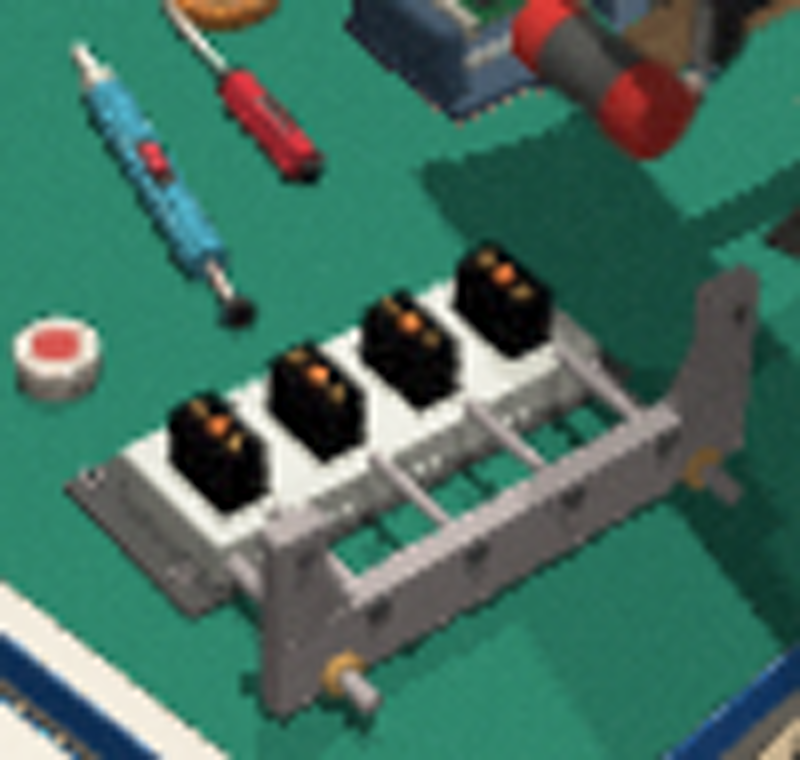

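View pics/t11m.png

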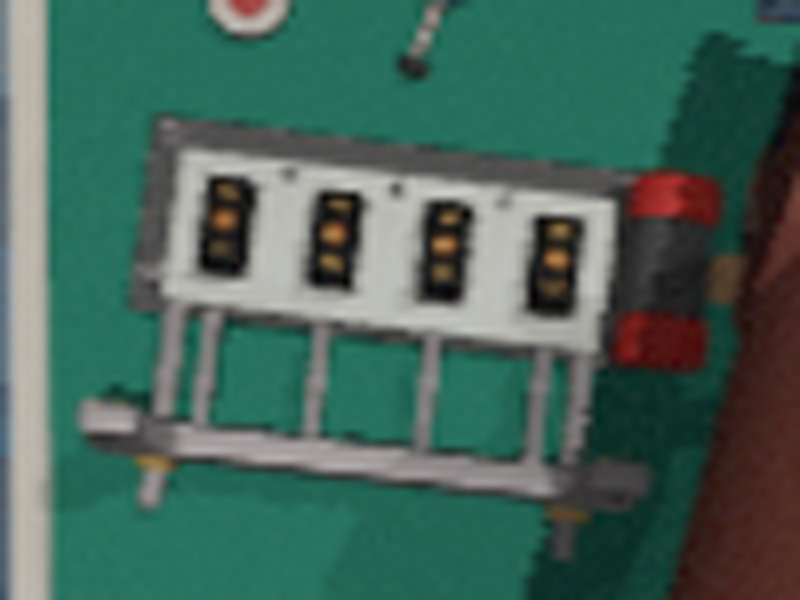

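```bash
python3 horn.py 296 522 729 282
```

```text
home (array([-45.71849315, 110.36578822]), array([ -44.23058875, -109.8933724 ]))
(array([-98.03224627, 108.16989921]), array([ -96.79380577, -110.16360169])) travel L,R 52.31375311360881 52.563217018928285 skew -0.0011339268423612417 slide 52.43848506626855
```

Request:
apply_moves([
  [-0.013,-0.038,0,0.06,0.01],
  [-0.013,-0.038,0,0.06,0.01],
  [-0.013,-0.038,0,0.06,0.01],
  [-0.013,-0.036,0,0,0.01],
  [0,0,0,0,0.01],
])

```text
clock: 19.65
ee_pos: [0.4709, -0.4381, 0.1472]
orientation: [-3.127, 0.007, 0.041]
ft_force: [0.8, 0.5, -3.3]
grip_width: 0.222
```

Request:
apply_moves([
  [0.001,0.006,-0.04,0.007,0.01],
  [0,0,-0.04,0,0.01],
  [0,0,-0.03,0,0.01],
  [0,0,-0.014,0,0.01],
  [0,0,0,0,0.01],
])

```text
clock: 20.27
ee_pos: [0.4753, -0.4305, 0.0191]
orientation: [-3.126, 0.007, 0.049]
ft_force: [0.1, -1.0, -3.4]
grip_width: 0.216
```

Request:
apply_moves([
  [-0.003,0,-0.006,0,0.01],
  [0,0,-0.003,0,0.01],
])

```text
clock: 20.52
ee_pos: [0.4735, -0.4314, 0.012]
orientation: [-3.128, 0.005, 0.05]
ft_force: [-0.2, 0.0, -4.0]
grip_width: 0.218
```

Request:
apply_moves([
  [0,0,-0.003,0,0.01],
  [0,0,0,0,0.01],
])

```text
clock: 20.78
ee_pos: [0.4744, -0.432, 0.0105]
orientation: [-3.13, 0.003, 0.049]
ft_force: [-0.7, 1.6, -0.9]
grip_width: 0.222
```

Request:
apply_moves([
  [0,0,0,0,0.03],
  [0,0,0,0,0.05],
  [0,0,0,0,0.06],
  [0,0,0,0,0.06],
  [0,0,0.03,0,0.06],
  [0,0,0.04,0,0.06],
  [0,0,0.04,0,0.06],
  [0,0,0.04,0,0.06],
])

```text
clock: 21.78
ee_pos: [0.4727, -0.4308, 0.1619]
orientation: [-3.126, 0.007, 0.049]
ft_force: [0.6, -0.9, -0.4]
grip_width: 0.702
```

```bash
python3 - <<'E'
from h import *
s=env.read_state();print(s['ee_pos'],s['orientation'])
save('scene','s12')
crop('s12','s12m',305,120,425,220,6)
E
```

```text
[ 0.47270763 -0.43083303  0.16186598] [-3.12580788  0.00681725  0.04933443]
```

View pics/s12m.png

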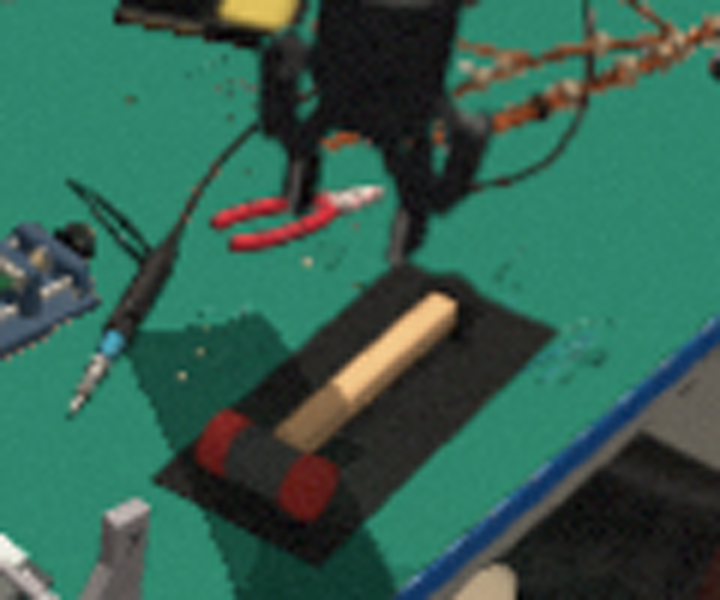

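Request:
apply_moves([
  [0.01,0.0295,0,0.171,0.04],
  [0.01,0.0295,0,0.171,0.04],
  [0.01,0.0295,0,0.171,0.04],
  [0.01,0.0295,0,0.171,0.04],
  [0.01,0.0295,0,0.171,0.04],
  [0.01,0.0295,0,0.171,0.036],
  [0.01,0.0295,0,0.171,0.036],
  [0.01,0.0295,0,0.171,0.036],
  [0,0,0,0,0.036],
])

```text
clock: 22.95
ee_pos: [0.5568, -0.19, 0.1702]
orientation: [-3.138, -0.001, 1.461]
ft_force: [-0.1, 0.6, 0.8]
grip_width: 0.421
```

Request:
apply_moves([
  [-0.004,-0.005,-0.03,-0.041,0.036],
  [0,0,-0.03,0,0.036],
  [0,0,-0.02,0,0.036],
  [0,0,0,0,0.036],
])

```text
clock: 23.45
ee_pos: [0.5519, -0.1984, 0.0881]
orientation: [-3.139, 0.001, 1.41]
ft_force: [-0.2, -0.5, 0.3]
grip_width: 0.423
```

```bash
python3 - <<'E'
from h import *
s=env.read_state();print(s['ee_pos'],s['orientation'])
save('scene','s13')
crop('s13','s13m',235,150,355,250,6)
E
```

```text
[ 0.55186048 -0.1983621   0.0881178 ] [-3.13856146e+00  1.37443156e-03  1.41028916e+00]
```

View pics/s13m.png

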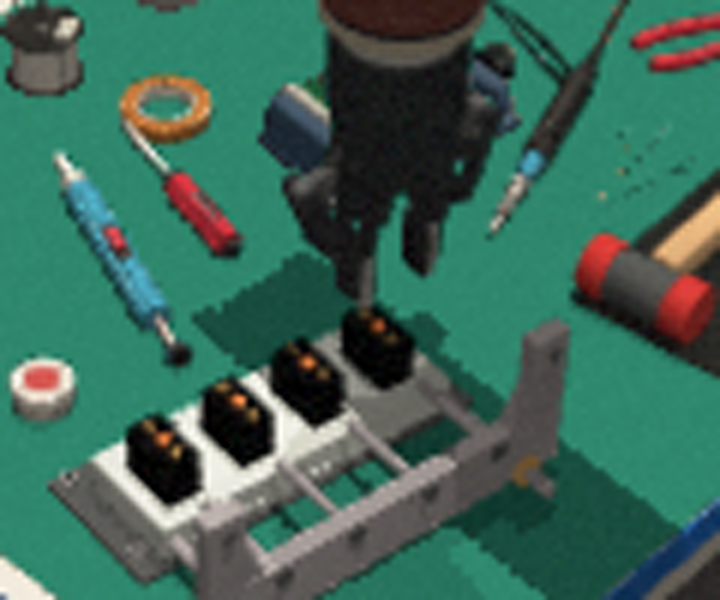

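Request:
apply_moves([
  [0.001,0.003,-0.01,0.01,0.036],
  [0,0,-0.018,0,0.036],
  [0,0,-0.02,0,0.036],
  [0,0,-0.004,0,0.036],
])

```text
clock: 24.0
ee_pos: [0.5545, -0.1961, 0.0356]
orientation: [3.14, 0.003, 1.42]
ft_force: [0.3, 1.0, 0.1]
grip_width: 0.422
```

Request:
apply_moves([
  [-0.002,0.001,0,0,0.036],
  [0,0,0,0,0.01],
  [0,0,0,0,0.01],
  [0,0,0,0,0.01],
  [0,0,0,0,0.01],
])

```text
clock: 24.62
ee_pos: [0.553, -0.1951, 0.0365]
orientation: [3.139, 0.003, 1.42]
ft_force: [0.3, 0.2, -0.8]
grip_width: 0.241
```

Request:
apply_moves([
  [0,0,0.01,0,0.01],
  [0,0,0.02,0,0.01],
  [0,0,0.03,0,0.01],
  [0,0,0.03,0,0.01],
  [0,0,0.03,0,0.01],
  [0,0,0,0,0.01],
])

```text
clock: 25.38
ee_pos: [0.5539, -0.1946, 0.1674]
orientation: [3.134, 0.004, 1.421]
ft_force: [0.3, 0.1, -0.8]
grip_width: 0.248
```

```bash
python3 - <<'E'
from h import *
s=env.read_state();print(s['ee_pos'],s['orientation'])
save('scene','s14')
crop('s14','s14m',235,130,355,230,6)
E
```

```text
[ 0.55388893 -0.19461567  0.16738515] [3.1344407  0.00373261 1.42064161]
```

View pics/s14m.png

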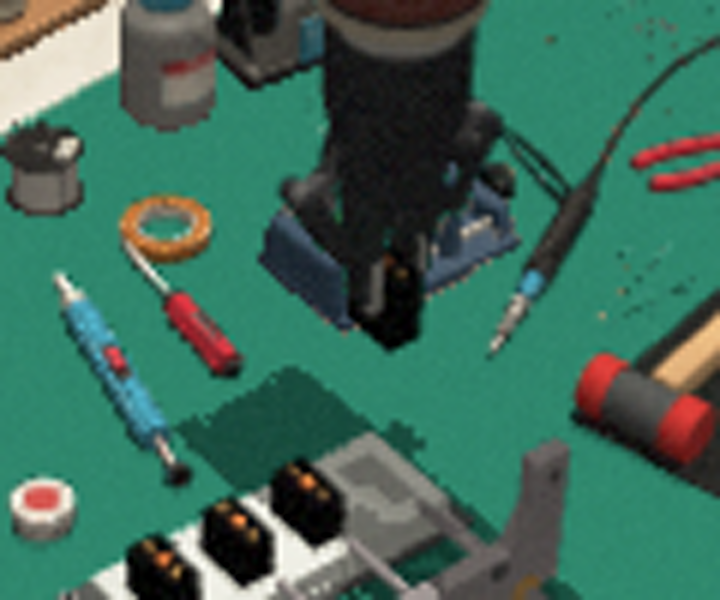

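Block in hand. To the rail's far slot.

Request:
apply_moves([
  [0.007,0.048,0,-0.172,0.01],
  [0.007,0.048,0,-0.172,0.01],
  [0.007,0.048,0,-0.172,0.01],
  [0.007,0.048,0,-0.172,0.01],
  [0.007,0.048,0,-0.172,0.01],
  [0.007,0.048,0,-0.172,0.01],
  [0.007,0.048,0,-0.172,0.01],
  [0.007,0.045,0,-0.172,0.01],
  [0,0,0,0,0.01],
])

```text
clock: 26.55
ee_pos: [0.6032, 0.1966, 0.1605]
orientation: [3.141, 0.014, -0.004]
ft_force: [-0.5, -0.2, 0.1]
grip_width: 0.245
```

Request:
apply_moves([
  [0.008,0.001,-0.02,0.047,0.01],
  [0,0,-0.02,0,0.01],
  [0,0,0,0,0.01],
])

```text
clock: 26.92
ee_pos: [0.6107, 0.1941, 0.1151]
orientation: [3.139, 0.017, 0.047]
ft_force: [-0.4, -0.4, -0.5]
grip_width: 0.241
```

```bash
python3 - <<'E'
from h import *
s=env.read_state();print(s['ee_pos'],s['orientation'])
save('scene','s15')
save('top','t15')
crop('s15','s15m',160,215,260,315,6)
crop('t15','t15m',160,180,260,280,6)
E
```

```text
[0.61069771 0.1941365  0.11511916] [3.13884283 0.01744601 0.04656121]
```

View pics/s15m.png

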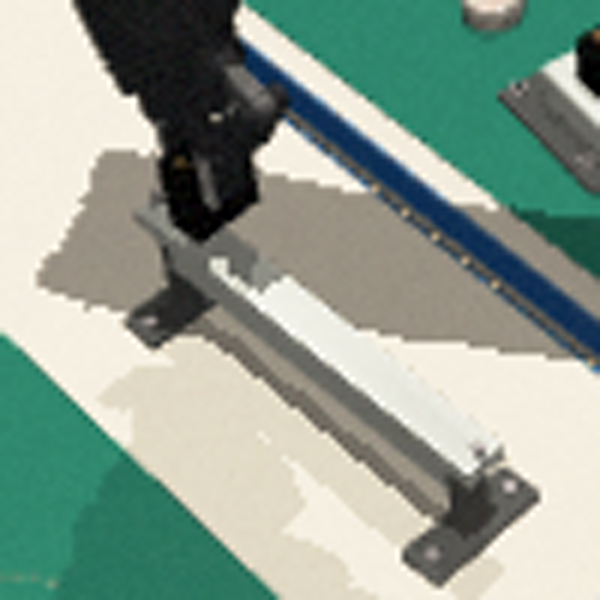

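View pics/t15m.png

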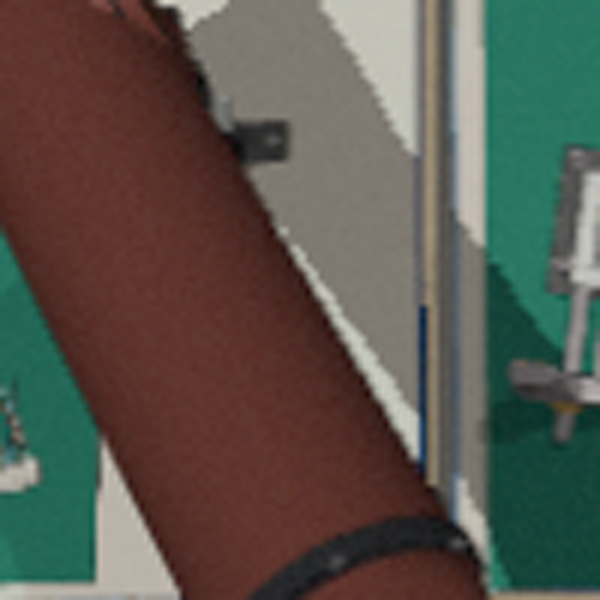

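Request:
apply_moves([
  [0.001,0.0015,-0.012,-0.003,0.01],
  [0,0,-0.005,0,0.01],
  [0,0,-0.002,0,0.01],
])

```text
clock: 27.4
ee_pos: [0.6136, 0.1959, 0.0984]
orientation: [3.14, 0.012, 0.042]
ft_force: [-0.3, 0.3, -0.7]
grip_width: 0.249
```

Request:
apply_moves([
  [-0.001,0,-0.002,0,0.01],
  [0,0,-0.002,0,0.01],
])

```text
clock: 27.65
ee_pos: [0.6127, 0.196, 0.0946]
orientation: [3.14, 0.012, 0.042]
ft_force: [0.2, -0.6, -0.3]
grip_width: 0.245
```

Request:
apply_moves([
  [0,0,-0.001,0,0.01],
  [0,0,-0.001,0,0.01],
])

```text
clock: 27.9
ee_pos: [0.6127, 0.1961, 0.0935]
orientation: [3.14, 0.011, 0.042]
ft_force: [-5.6, -2.1, 13.0]
grip_width: 0.247
```

Request:
apply_moves([
  [0,0,0.001,0,0.03],
  [0,0,0,0,0.036],
  [0,0,0,0,0.036],
  [0,0,0.02,0,0.036],
  [0,0,0.04,0,0.036],
  [0,0,0.02,0,0.036],
  [-0.02,-0.06,0.01,0,0.036],
  [-0.02,-0.06,0,0,0.036],
])

```text
clock: 28.9
ee_pos: [0.5732, 0.0817, 0.1932]
orientation: [-3.139, 0.006, 0.052]
ft_force: [1.0, -0.8, -0.5]
grip_width: 0.421
```

```bash
python3 - <<'E'
from h import *
s=env.read_state();print(s['ee_pos'],s['orientation'])
save('scene','s16')
save('top','t16')
crop('s16','s16m',160,215,260,315,6)
crop('t16','t16m',160,180,260,280,6)
E
```

```text
[0.57319112 0.08174367 0.19320906] [-3.13894238  0.00626321  0.05174916]
```

View pics/s16m.png

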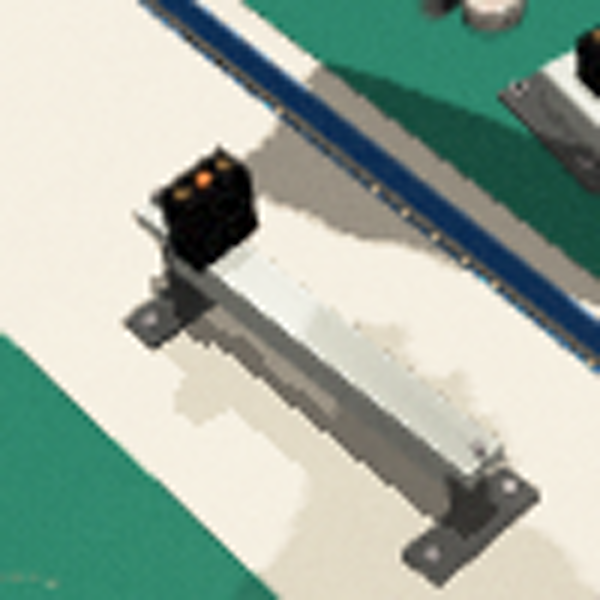

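View pics/t16m.png

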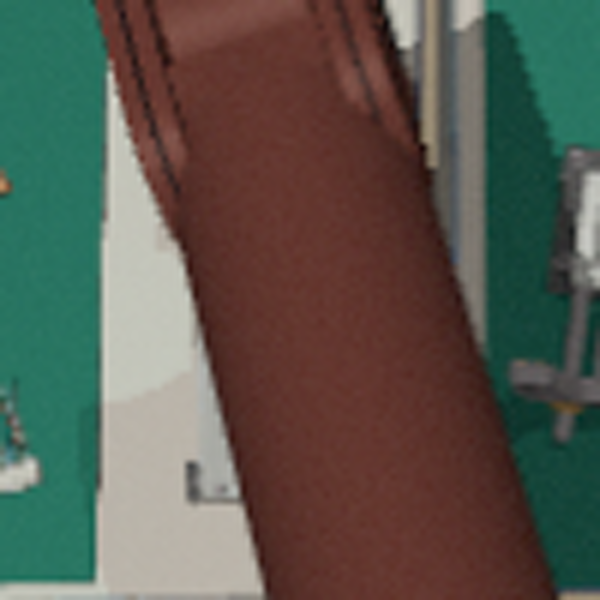

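```bash
python3 - <<'E'
from meas import *
print(at('scene',*px(204,179,6,160,215),.117))
E
```

```text
[0.61327115 0.19270291 0.117     ]
```

```bash
python3 - <<'E'
from meas import *
crop('s16','s16z',175,230,225,280,12)
# predicted corners for block centre candidates
for cy in (.192,.196):
  for dy in (-.02,.02):
    for z in (.07,.116):
      for dx in (-.011,):
        u,v=proj('scene',[.613+dx-dy*.043,cy+dy,z]); print(cy,dy,z,round((u-175+.5)*12),round((v-230+.5)*12))
for s in (-.12,.12):
  for e in (-.012,.012):
    u,v=proj('scene',[.537+s-e*.043,.1925+s*.043+e,.07]); print('rail',s,e,round((u-175)*12+6),round((v-230)*12+6), round(u,1),round(v,1))
E
```

```text
0.192 -0.02 0.07 346 282
0.192 -0.02 0.116 323 159
0.192 0.02 0.07 223 374
0.192 0.02 0.116 197 251
0.196 -0.02 0.07 333 291
0.196 -0.02 0.116 310 168
0.196 0.02 0.07 210 383
0.196 0.02 0.116 184 260
rail -0.12 -0.012 839 716 244.4 289.2
rail -0.12 0.012 765 780 238.2 294.5
rail 0.12 -0.012 168 197 188.5 245.9
rail 0.12 0.012 95 250 182.4 250.3
```

View pics/s16z.png

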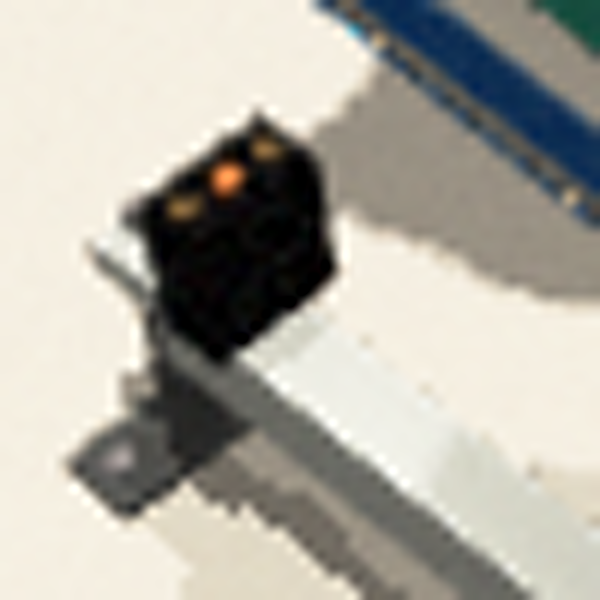

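Request:
apply_moves([
  [-0.0017,-0.028,0,0.17,0.036],
  [-0.0017,-0.028,0,0.17,0.036],
  [-0.0017,-0.028,0,0.17,0.036],
  [-0.0017,-0.028,0,0.17,0.036],
  [-0.0017,-0.028,-0.01,0.17,0.036],
  [-0.0017,-0.028,-0.02,0.17,0.036],
  [-0.0017,-0.028,-0.02,0.17,0.036],
  [-0.0017,-0.028,-0.02,0.17,0.036],
  [0,0,0,0,0.036],
])

```text
clock: 30.12
ee_pos: [0.5611, -0.1565, 0.1352]
orientation: [3.129, 0.002, 1.446]
ft_force: [0.6, -0.2, 0.3]
grip_width: 0.422
```

Request:
apply_moves([
  [-0.002,0.01,-0.02,-0.026,0.036],
  [0,0,-0.03,0,0.036],
  [0,0,0,0,0.036],
])

```text
clock: 30.5
ee_pos: [0.5617, -0.1444, 0.0892]
orientation: [3.123, 0.001, 1.414]
ft_force: [0.3, -0.2, -0.2]
grip_width: 0.42
```

Request:
apply_moves([
  [-0.002,-0.001,-0.012,0.006,0.036],
  [0,0,-0.02,0,0.036],
  [0,0,-0.017,0,0.036],
  [0,0,-0.002,0,0.036],
])

```text
clock: 31.0
ee_pos: [0.5616, -0.1449, 0.0385]
orientation: [3.119, 0.002, 1.42]
ft_force: [0.2, 0.8, -0.6]
grip_width: 0.423
```

Request:
apply_moves([
  [-0.002,-0.0005,-0.002,0,0.036],
  [0,0,0,0,0.01],
  [0,0,0,0,0.01],
  [0,0,0,0,0.01],
  [0,0,0,0,0.01],
  [0,0,0.01,0,0.01],
  [0,0,0.02,0,0.01],
  [0,0,0.03,0,0.01],
  [0,0,0.03,0,0.01],
  [0,0,0.03,0,0.01],
  [0,0,0,0,0.01],
])

```text
clock: 32.38
ee_pos: [0.561, -0.145, 0.1683]
orientation: [3.113, 0.002, 1.421]
ft_force: [-0.3, 0.4, -0.5]
grip_width: 0.24
```

```bash
python3 - <<'E'
from h import *
s=env.read_state();print(s['ee_pos'],s['orientation'])
save('scene','s17')
crop('s17','s17m',225,130,345,230,6)
E
```

```text
[ 0.56103805 -0.14499536  0.1682684 ] [3.11289100e+00 2.40749671e-03 1.42092075e+00]
```

View pics/s17m.png

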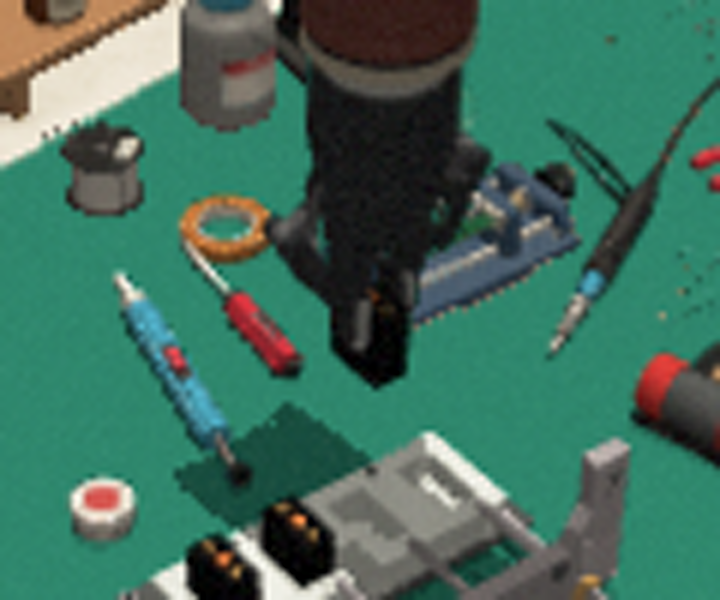

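Request:
apply_moves([
  [0.001,0.041,0,-0.172,0.01],
  [0.001,0.041,0,-0.172,0.01],
  [0.001,0.041,0,-0.172,0.01],
  [0.001,0.041,0,-0.172,0.01],
  [0.001,0.041,0,-0.172,0.01],
  [0.001,0.041,0,-0.172,0.01],
  [0.001,0.041,0,-0.172,0.01],
  [0.001,0.041,0,-0.172,0.01],
  [0,0,0,0,0.01],
])

```text
clock: 33.55
ee_pos: [0.5615, 0.1915, 0.1617]
orientation: [3.119, 0.012, -0.003]
ft_force: [-0.4, -0.8, -0.8]
grip_width: 0.246
```

Request:
apply_moves([
  [0.001,0.004,-0.02,0.046,0.01],
  [0,0,-0.02,0,0.01],
  [0,0,-0.01,0,0.01],
  [0,0,0,0,0.01],
])

```text
clock: 34.05
ee_pos: [0.5614, 0.1915, 0.1055]
orientation: [3.116, 0.016, 0.047]
ft_force: [-0.4, 0.3, 0.2]
grip_width: 0.242
```

Request:
apply_moves([
  [0.001,0.004,-0.005,-0.003,0.01],
  [0,0,-0.003,0,0.01],
  [0,0,-0.001,0,0.01],
])

```text
clock: 34.42
ee_pos: [0.5633, 0.1954, 0.0969]
orientation: [3.117, 0.015, 0.042]
ft_force: [-0.1, -0.3, -1.2]
grip_width: 0.244
```

Request:
apply_moves([
  [0,0,-0.0015,0,0.01],
  [0,0,-0.001,0,0.01],
])

```text
clock: 34.67
ee_pos: [0.5636, 0.1955, 0.0947]
orientation: [3.117, 0.014, 0.042]
ft_force: [1.2, 0.5, -1.5]
grip_width: 0.244
```

Request:
apply_moves([
  [0,0,-0.001,0,0.01],
])

```text
clock: 34.8
ee_pos: [0.5637, 0.1956, 0.0944]
orientation: [3.117, 0.013, 0.042]
ft_force: [-4.2, -1.6, 9.5]
grip_width: 0.246
```

Request:
apply_moves([
  [0,0,0,0,0.03],
  [0,0,0,0,0.036],
  [0,0,0,0,0.036],
  [0,0,0.02,0,0.036],
  [0,0,0.04,0,0.036],
  [0,0,0.02,0,0.036],
  [0,-0.06,0.01,0,0.036],
  [0,-0.06,0,0,0.036],
])

```text
clock: 35.8
ee_pos: [0.5637, 0.0799, 0.1939]
orientation: [3.121, 0.008, 0.053]
ft_force: [0.6, 0.2, -0.7]
grip_width: 0.421
```

```bash
python3 - <<'E'
from meas import *
s=env.read_state();print(s['ee_pos'],s['orientation'])
save('scene','s18')
crop('s18','s18m',160,215,260,315,8)
E
```

```text
[0.56367918 0.07990497 0.19393605] [3.12066093 0.00814569 0.05323255]
```

View pics/s18m.png

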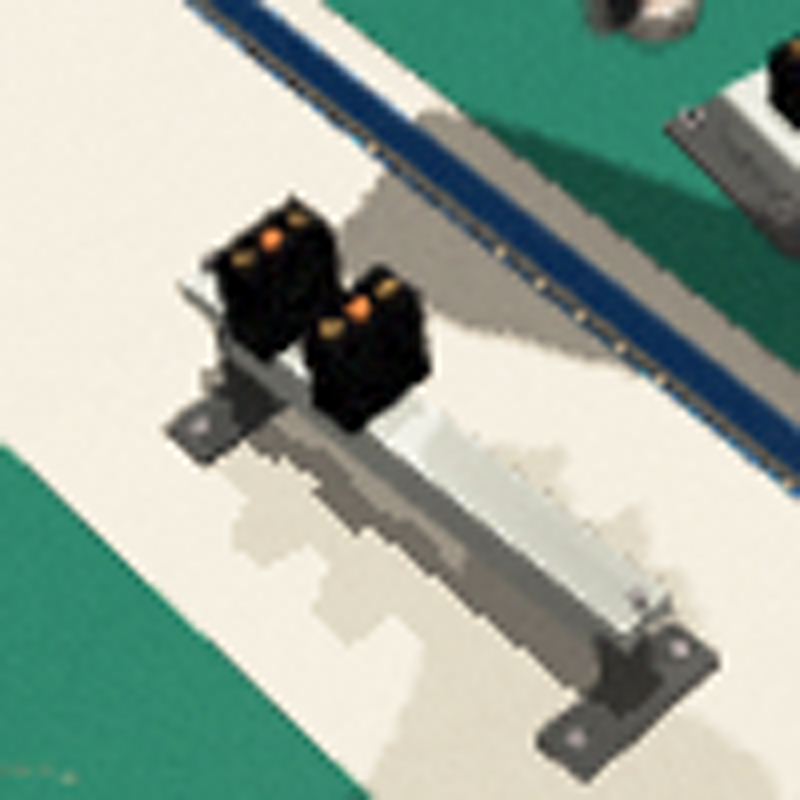

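Request:
apply_moves([
  [0,-0.021,0,0.169,0.036],
  [0,-0.021,0,0.169,0.036],
  [0,-0.021,0,0.169,0.036],
  [0,-0.021,0,0.169,0.036],
  [0,-0.021,-0.01,0.169,0.036],
  [0,-0.021,-0.02,0.169,0.036],
  [0,-0.021,-0.02,0.169,0.036],
  [0,-0.021,-0.02,0.169,0.036],
  [0,0,0,0,0.036],
])

```text
clock: 36.98
ee_pos: [0.5671, -0.1038, 0.1353]
orientation: [3.106, 0.002, 1.435]
ft_force: [-0.0, 0.9, -0.0]
grip_width: 0.42
```

Request:
apply_moves([
  [0,0.0075,-0.02,-0.015,0.036],
  [0,0,-0.03,0,0.036],
  [0,0,0,0,0.036],
])

```text
clock: 37.35
ee_pos: [0.5699, -0.0931, 0.0898]
orientation: [3.1, 0.001, 1.41]
ft_force: [1.2, -1.0, 1.8]
grip_width: 0.423
```

Request:
apply_moves([
  [-0.003,-0.0035,-0.012,0.01,0.036],
  [0,0,-0.02,0,0.036],
  [0,0,-0.017,0,0.036],
  [-0.001,0,-0.002,0,0.036],
])

```text
clock: 37.85
ee_pos: [0.5677, -0.096, 0.0392]
orientation: [3.096, 0.001, 1.419]
ft_force: [-0.6, -0.5, -0.3]
grip_width: 0.419
```

Request:
apply_moves([
  [-0.001,-0.0005,-0.003,0,0.036],
  [0,0,0,0,0.01],
  [0,0,0,0,0.01],
  [0,0,0,0,0.01],
  [0,0,0,0,0.01],
  [0,0,0.01,0,0.01],
  [0,0,0.02,0,0.01],
  [0,0,0.03,0,0.01],
  [0,0,0.03,0,0.01],
  [0,0,0.03,0,0.01],
  [0,0,0,0,0.01],
])

```text
clock: 39.22
ee_pos: [0.5681, -0.0958, 0.1679]
orientation: [3.09, 0.002, 1.42]
ft_force: [0.0, -0.5, -0.9]
grip_width: 0.244
```

```bash
python3 - <<'E'
from h import *
s=env.read_state();print(s['ee_pos'],s['orientation'],s['joints'])
save('scene','s19')
crop('s19','s19m',215,130,335,230,6)
E
```

```text
[ 0.56814573 -0.09579751  0.16789536] [3.08983514e+00 1.55233096e-03 1.41988157e+00] [ 0.61984215  0.24617478 -0.61225842  1.75068979  0.16347553  1.14150627
  1.38072579]
```

View pics/s19m.png

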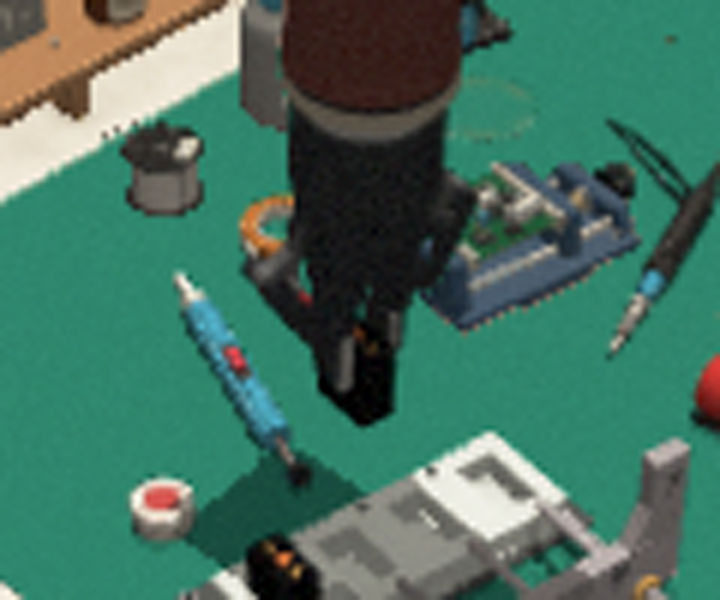

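Request:
apply_moves([
  [-0.0065,0.035,0,-0.171,0.01],
  [-0.0065,0.035,0,-0.171,0.01],
  [-0.0065,0.035,0,-0.171,0.01],
  [-0.0065,0.035,0,-0.171,0.01],
  [-0.0065,0.035,0,-0.171,0.01],
  [-0.0065,0.035,0,-0.171,0.01],
  [-0.0065,0.035,0,-0.171,0.01],
  [-0.0065,0.035,0,-0.171,0.01],
  [0,0,0,0,0.01],
])

```text
clock: 40.4
ee_pos: [0.5073, 0.1909, 0.1618]
orientation: [3.095, 0.01, 0.005]
ft_force: [0.2, -0.5, -0.8]
grip_width: 0.242
```

Request:
apply_moves([
  [0.005,0.003,-0.02,0.038,0.01],
  [0,0,-0.02,0,0.01],
  [0,0,-0.01,0,0.01],
  [0,0,0,0,0.01],
])

```text
clock: 40.9
ee_pos: [0.5123, 0.19, 0.106]
orientation: [3.093, 0.014, 0.051]
ft_force: [0.3, 0.3, 0.0]
grip_width: 0.248
```

Request:
apply_moves([
  [0,0.004,-0.005,-0.006,0.01],
  [0,0,-0.003,0,0.01],
  [0,0,-0.002,0,0.01],
])

```text
clock: 41.28
ee_pos: [0.5132, 0.1941, 0.0963]
orientation: [3.093, 0.012, 0.044]
ft_force: [-0.1, 0.1, 0.0]
grip_width: 0.242
```

Request:
apply_moves([
  [0,0,-0.0015,0,0.01],
  [0,0,-0.001,0,0.01],
])

```text
clock: 41.52
ee_pos: [0.5134, 0.1942, 0.094]
orientation: [3.093, 0.012, 0.045]
ft_force: [-0.8, -0.7, -1.5]
grip_width: 0.242
```

Request:
apply_moves([
  [0,0,-0.001,0,0.01],
])

```text
clock: 41.65
ee_pos: [0.5135, 0.1943, 0.0938]
orientation: [3.093, 0.011, 0.045]
ft_force: [-5.9, -2.3, 14.0]
grip_width: 0.244
```

Request:
apply_moves([
  [0,0,0.0005,0,0.03],
  [0,0,0,0,0.036],
  [0,0,0,0,0.036],
  [0,0,0.02,0,0.036],
  [0,0,0.04,0,0.036],
  [0,0,0.02,0,0.036],
  [0.01,-0.06,0.01,0,0.036],
  [0.01,-0.06,0,0,0.036],
])

```text
clock: 42.65
ee_pos: [0.5337, 0.0782, 0.194]
orientation: [3.096, 0.006, 0.056]
ft_force: [0.7, -1.0, -0.5]
grip_width: 0.42
```

```bash
python3 - <<'E'
from meas import *
s=env.read_state();print(s['ee_pos'],s['orientation'])
save('scene','s20')
crop('s20','s20m',160,215,260,315,8)
E
```

```text
[0.53372537 0.07818608 0.19402105] [3.09630221 0.00588934 0.05592578]
```

View pics/s20m.png

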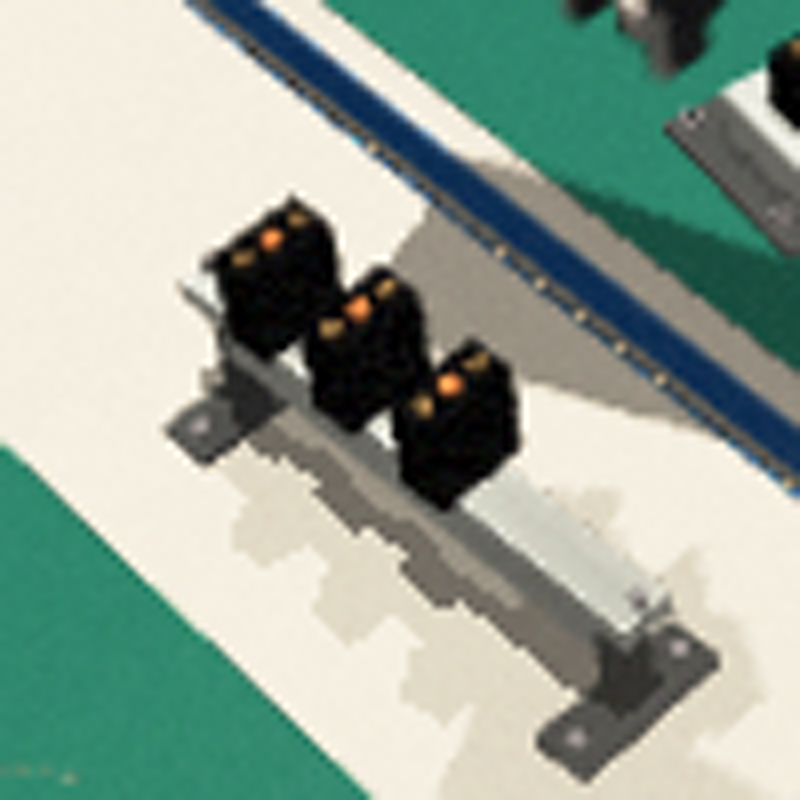

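Request:
apply_moves([
  [0.0047,-0.015,0,0.168,0.036],
  [0.0047,-0.015,0,0.168,0.036],
  [0.0047,-0.015,0,0.168,0.036],
  [0.0047,-0.015,0,0.168,0.036],
  [0.0047,-0.015,-0.01,0.168,0.036],
  [0.0047,-0.015,-0.02,0.168,0.036],
  [0.0047,-0.015,-0.02,0.168,0.036],
  [0.0047,-0.015,-0.02,0.168,0.036],
  [0,0,0,0,0.036],
])

```text
clock: 43.82
ee_pos: [0.5765, -0.0556, 0.1348]
orientation: [3.084, -0.001, 1.428]
ft_force: [0.3, 1.4, 0.7]
grip_width: 0.421
```

Request:
apply_moves([
  [-0.003,0.0075,-0.02,-0.008,0.036],
  [0,0,-0.03,0,0.036],
  [0,0,0,0,0.036],
])

```text
clock: 44.2
ee_pos: [0.5755, -0.045, 0.0893]
orientation: [3.079, -0.002, 1.408]
ft_force: [0.1, 0.5, 0.0]
grip_width: 0.425
```

```bash
python3 - <<'E'
from h import *
s=env.read_state();print(s['ee_pos'],s['orientation'])
save('scene','s21')
crop('s21','s21m',215,160,315,260,6)
E
```

```text
[ 0.57551099 -0.04504142  0.08927673] [ 3.07858320e+00 -1.88733824e-03  1.40798367e+00]
```

View pics/s21m.png

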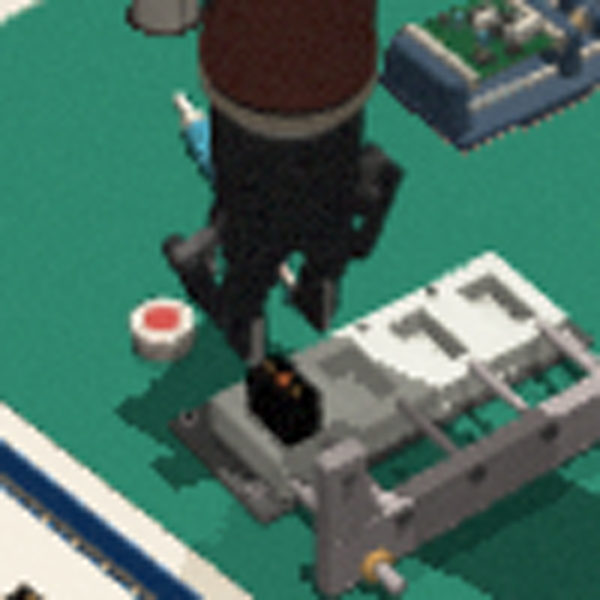

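Request:
apply_moves([
  [-0.002,-0.0025,-0.012,0.012,0.036],
  [0,0,-0.02,0,0.036],
  [0,0,-0.017,0,0.036],
  [-0.001,0,-0.003,0,0.036],
])

```text
clock: 44.75
ee_pos: [0.5752, -0.0471, 0.0388]
orientation: [3.072, -0.002, 1.419]
ft_force: [-1.0, 0.2, -0.2]
grip_width: 0.422
```

Request:
apply_moves([
  [-0.001,0,-0.003,0,0.036],
  [0,0,0,0,0.01],
  [0,0,0,0,0.01],
  [0,0,0,0,0.01],
  [0,0,0,0,0.01],
  [0,0,0.01,0,0.01],
  [0,0,0.02,0,0.01],
  [0,0,0.03,0,0.01],
  [0,0,0.03,0,0.01],
  [0,0,0.03,0,0.01],
  [0,0,0,0,0.01],
])

```text
clock: 46.12
ee_pos: [0.5754, -0.0462, 0.1673]
orientation: [3.066, -0.003, 1.42]
ft_force: [-0.2, -0.1, -0.6]
grip_width: 0.243
```

Request:
apply_moves([
  [-0.013,0.0285,0,-0.171,0.01],
  [-0.013,0.0285,0,-0.171,0.01],
  [-0.013,0.0285,0,-0.171,0.01],
  [-0.013,0.0285,0,-0.171,0.01],
  [-0.013,0.0285,0,-0.171,0.01],
  [-0.013,0.0285,0,-0.171,0.01],
  [-0.013,0.0285,0,-0.171,0.01],
  [-0.013,0.0285,0,-0.171,0.01],
  [0,0,0,0,0.01],
])

```text
clock: 47.25
ee_pos: [0.4649, 0.1879, 0.1694]
orientation: [3.064, -0.002, 0.007]
ft_force: [0.2, -0.6, -1.7]
grip_width: 0.244
```

Request:
apply_moves([
  [-0.003,0.003,-0.022,0.036,0.01],
  [0,0,-0.02,0,0.01],
  [0,0,-0.015,0,0.01],
  [0,0,0,0,0.01],
])

```text
clock: 47.75
ee_pos: [0.4625, 0.1884, 0.1112]
orientation: [3.063, -0.002, 0.049]
ft_force: [0.3, -0.0, -0.4]
grip_width: 0.248
```

Request:
apply_moves([
  [0,0.0025,-0.008,-0.006,0.01],
  [0,0,-0.004,0,0.01],
  [0,0,-0.002,0,0.01],
])

```text
clock: 48.12
ee_pos: [0.4636, 0.191, 0.0977]
orientation: [3.063, -0.004, 0.043]
ft_force: [-0.3, -0.5, -0.0]
grip_width: 0.241
```

Request:
apply_moves([
  [0,0,-0.002,0,0.01],
  [0,0,-0.001,0,0.01],
])

```text
clock: 48.38
ee_pos: [0.4638, 0.1912, 0.0948]
orientation: [3.063, -0.004, 0.043]
ft_force: [0.5, -0.6, -0.6]
grip_width: 0.245
```

Request:
apply_moves([
  [0,0,-0.001,0,0.01],
  [0,0,-0.001,0,0.01],
])

```text
clock: 48.62
ee_pos: [0.4639, 0.1912, 0.0932]
orientation: [3.063, -0.005, 0.043]
ft_force: [-3.9, -1.0, 12.1]
grip_width: 0.244
```

Release, rise and swing aside to a place that blocks neither camera's view much.

Request:
apply_moves([
  [0,0,0.001,0,0.03],
  [0,0,0,0,0.036],
  [0,0,0,0,0.036],
  [0,0,0.02,0,0.036],
  [0,0,0.04,0,0.036],
  [0,0,0.03,0,0.036],
  [0.02,-0.05,0.02,0,0.036],
  [0.02,-0.06,0.02,0,0.036],
  [0.01,-0.06,0.02,0,0.036],
  [0.01,-0.06,0.01,0,0.036],
])

```text
clock: 49.88
ee_pos: [0.523, -0.0333, 0.2674]
orientation: [3.066, -0.013, 0.057]
ft_force: [1.2, -0.2, 0.4]
grip_width: 0.423
```

```bash
python3 - <<'E'
from meas import *
s=env.read_state();print(s['ee_pos'],s['orientation'])
save('scene','s22');save('top','t22')
crop('s22','s22m',160,215,260,315,6)
E
```

```text
[ 0.52297567 -0.03333611  0.26744762] [ 3.06578933 -0.01271652  0.05710137]
```

View pics/s22m.png

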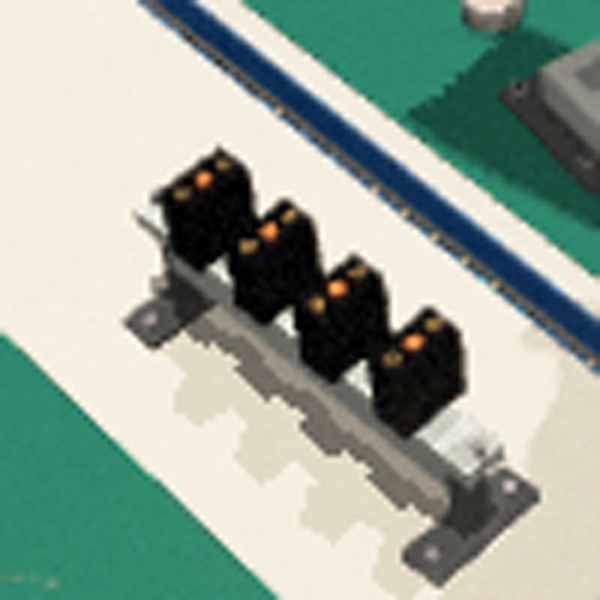

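View pics/s22_full.png

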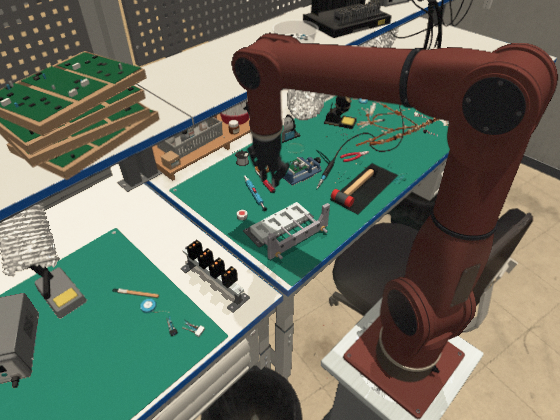

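View pics/t22_full.png

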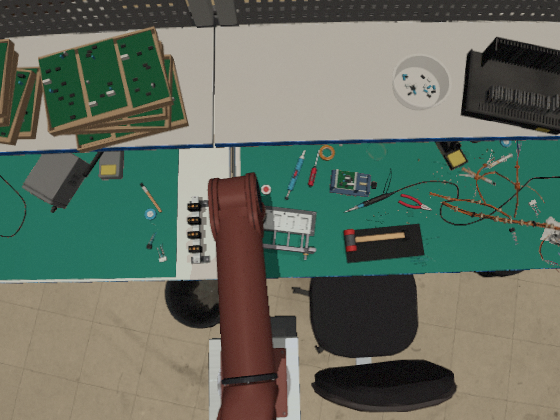

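```bash
python3 - <<'E'
from meas import *
crop('t22','t22mal',335,210,435,275,8)
crop('s22','s22mal',305,140,425,240,6)
crop('t22','t22rail',170,180,240,275,6)
E
```

```text
(no output)
```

View pics/t22mal.png

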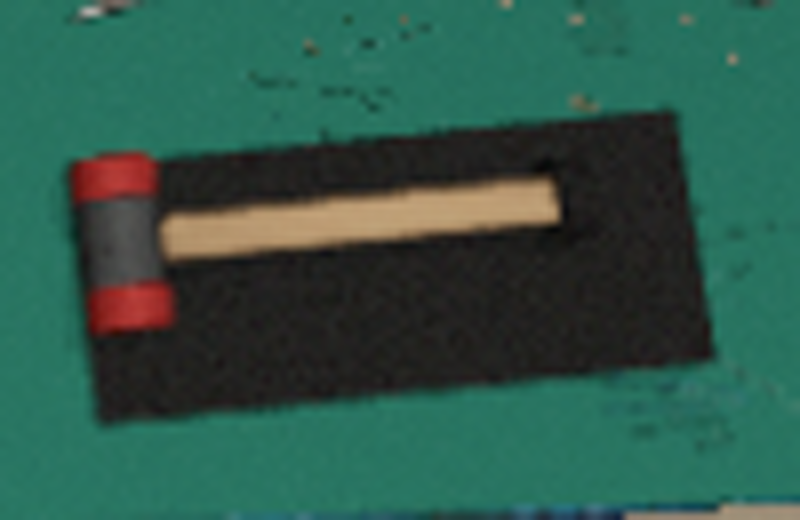

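View pics/s22mal.png

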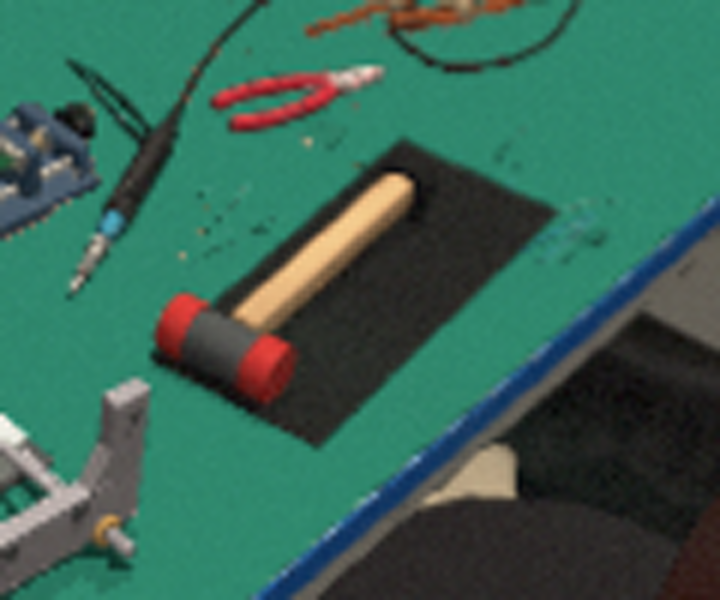

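View pics/t22rail.png

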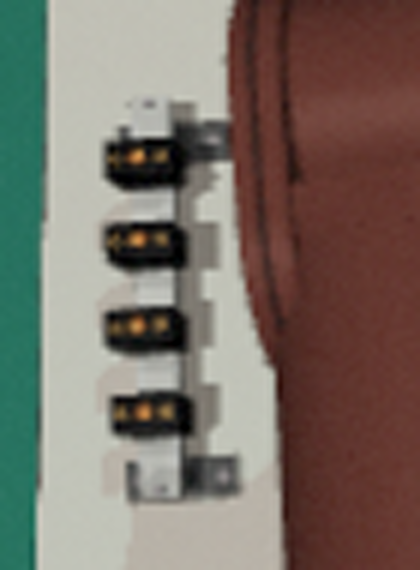

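```bash
python3 - <<'E'
from meas import *
M=lambda x,y:px(x,y,8,335,210)
for q,z in [((123,242),.022),((115,158),.022),((132,328),.022),((162,238),.034),((558,203),.034)]: print('mal',at('top',*M(*q),z))
E
```

```text
mal [ 0.4880453  -0.36130767  0.022     ]
mal [ 0.52670259 -0.35997684  0.022     ]
mal [ 0.44883101 -0.36304927  0.022     ]
mal [ 0.48806996 -0.37685885  0.034     ]
mal [ 0.49858812 -0.55829294  0.034     ]
```

Request:
apply_moves([
  [-0.004,-0.052,0,0,0.06],
  [-0.004,-0.052,0,0,0.06],
  [-0.004,-0.052,0,0,0.06],
  [-0.004,-0.052,-0.01,0,0.06],
  [-0.004,-0.052,-0.02,0,0.06],
  [-0.004,-0.052,-0.03,0,0.06],
  [-0.004,-0.05,-0.03,0,0.06],
  [0,0,0,0,0.06],
])

```text
clock: 50.98
ee_pos: [0.4942, -0.4107, 0.187]
orientation: [3.061, -0.025, 0.05]
ft_force: [0.3, 0.7, 0.5]
grip_width: 0.701
```

Request:
apply_moves([
  [-0.004,0,-0.04,0,0.06],
  [0,0,-0.04,0,0.06],
  [0,0,-0.04,0,0.06],
  [0,0,-0.02,0,0.06],
  [0,0,0,0,0.06],
])

```text
clock: 51.6
ee_pos: [0.495, -0.409, 0.0516]
orientation: [3.059, -0.035, 0.052]
ft_force: [0.1, 1.2, 0.4]
grip_width: 0.704
```

```bash
python3 - <<'E'
from meas import *
save('scene','s23')
crop('s23','s23m',305,140,425,240,6)
E
```

```text
(no output)
```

View pics/s23m.png

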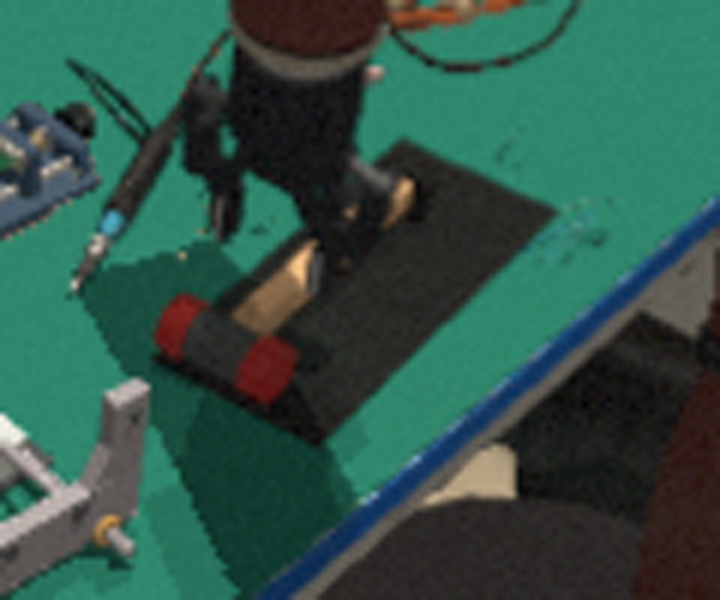

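Request:
apply_moves([
  [-0.004,-0.002,-0.02,0,0.06],
  [0,0,-0.014,0,0.06],
  [0,0,-0.003,0,0.06],
])

```text
clock: 52.02
ee_pos: [0.4933, -0.4128, 0.0172]
orientation: [3.054, -0.04, 0.052]
ft_force: [1.1, -0.1, 0.4]
grip_width: 0.703
```

Request:
apply_moves([
  [-0.003,0,-0.003,0,0.06],
  [0,0,0,0,0.03],
  [0,0,0,0,0.01],
  [0,0,0,0,0.01],
  [0,0,0,0,0.01],
  [0,0,0,0,0.01],
])

```text
clock: 52.78
ee_pos: [0.4906, -0.4131, 0.0151]
orientation: [3.053, -0.041, 0.052]
ft_force: [0.1, 0.5, -1.7]
grip_width: 0.216
```

Request:
apply_moves([
  [0,0,0,0,0.04],
  [0,0,0,0,0.04],
  [0,0,-0.003,0,0.04],
  [0,0,-0.002,0,0.04],
  [0,0,0,0,0.01],
  [0,0,0,0,0.01],
  [0,0,0,0,0.01],
  [0,0,0,0,0.01],
])

```text
clock: 53.78
ee_pos: [0.4908, -0.4132, 0.0103]
orientation: [3.053, -0.041, 0.052]
ft_force: [0.1, 0.3, -0.5]
grip_width: 0.223
```

Lift 20 mm, shift back by (-0.018, -0.024), set down.

Request:
apply_moves([
  [0,0,0.008,0,0.01],
  [0,0,0.014,0,0.01],
  [-0.009,-0.011,0,0,0.01],
  [-0.009,-0.011,0,0,0.01],
  [0,0,0,0,0.01],
])

```text
clock: 54.4
ee_pos: [0.4699, -0.4373, 0.033]
orientation: [3.053, -0.04, 0.051]
ft_force: [-0.3, -0.1, -2.6]
grip_width: 0.222
```

Request:
apply_moves([
  [0.001,0,-0.012,0,0.01],
  [0,0,-0.006,0,0.01],
  [0,0,-0.002,0,0.01],
])

```text
clock: 54.78
ee_pos: [0.4708, -0.4364, 0.0106]
orientation: [3.055, -0.039, 0.051]
ft_force: [-0.6, -1.0, -3.2]
grip_width: 0.221
```

Request:
apply_moves([
  [0,0,-0.001,0,0.01],
])

```text
clock: 54.9
ee_pos: [0.4709, -0.4363, 0.01]
orientation: [3.055, -0.038, 0.052]
ft_force: [-6.0, 3.7, 14.0]
grip_width: 0.225
```

Touching; release, rise and go aside.

Request:
apply_moves([
  [0,0,0.0005,0,0.03],
  [0,0,0,0,0.05],
  [0,0,0,0,0.06],
  [0,0,0,0,0.06],
  [0,0,0.02,0,0.06],
  [0,0,0.04,0,0.06],
  [0,0,0.05,0,0.06],
  [0,0,0.05,0,0.06],
  [0,0.05,0.03,0,0.06],
  [0,0.06,0.03,0,0.06],
  [0,0.06,0,0,0.06],
  [0,0.06,0,0,0.06],
  [0,0.06,0,0,0.06],
  [0,0.05,0,0,0.06],
  [0,0,0,0,0.06],
])

```text
clock: 56.78
ee_pos: [0.471, -0.0886, 0.254]
orientation: [3.043, -0.057, 0.054]
ft_force: [-0.5, -0.3, 1.4]
grip_width: 0.705
```

```bash
python3 - <<'E'
from meas import *
save('scene','s24');save('top','t24')
crop('t24','t24mal',335,210,435,275,6)
crop('s24','s24mal',305,140,425,240,6)
E
```

```text
(no output)
```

View pics/t24mal.png

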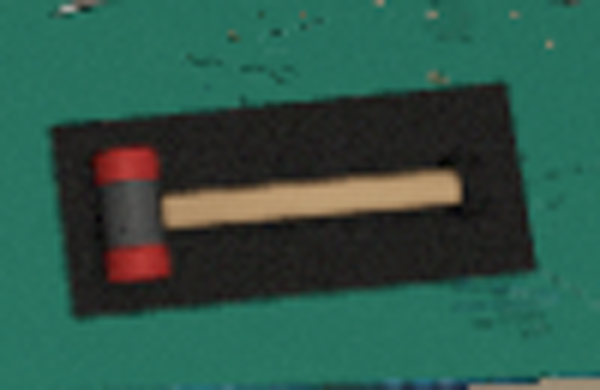

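View pics/s24mal.png

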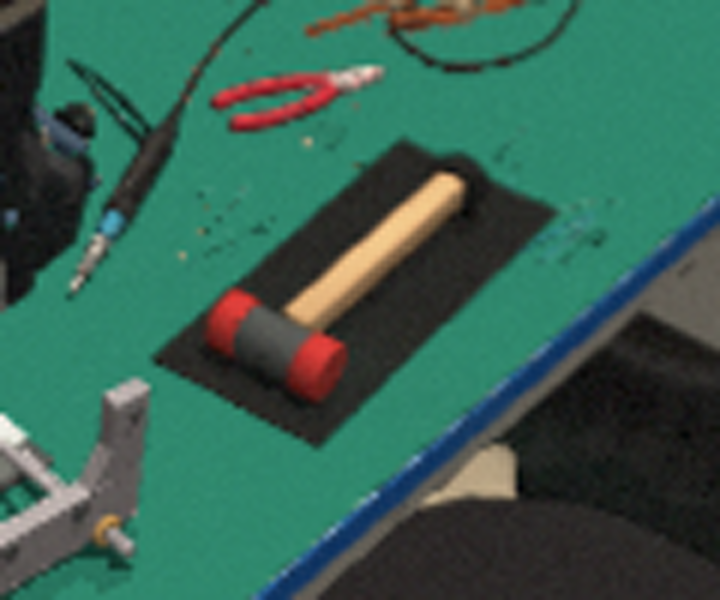

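View pics/s24_full.png

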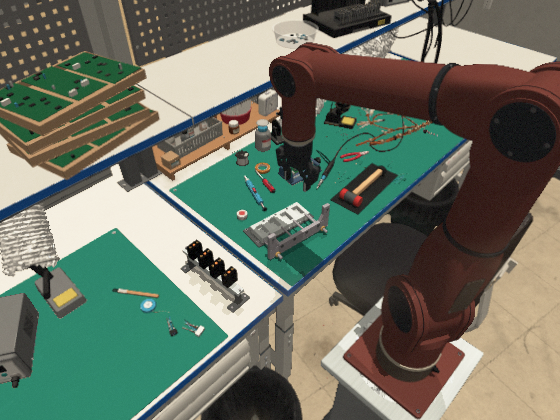

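The mallet lies flat and well inside its mat, all four blocks stand on the rail, and the tin, plugs, brush and reel are where they were. I'm handing the job in.

```bash
python3 - <<'E'
from workcell import env
print(env.finish_job())
E
```

```text
the job is handed in; nothing more can be done
None
```

The job is done and handed in at about 57 s; no verdict came back.

- **Core plate:** I knocked it off with seven light mallet taps, starting on the right horn and alternating sides. The camera put it about 52 mm out with almost no skew, so the pins are clear. The largest skew I measured between taps was about 0.033 rad. I measured only between strikes, so the skew at the end of each stroke is estimated to have stayed under about 0.045 rad. Readings on the force sensor were about 5 to 8 N during the strokes.
- **Mallet:** I laid it flat on its mat before touching the blocks. The check after the last block showed it had been knocked about 25 mm, with its head at the mat's edge, so I laid it back well inside. The last pictures show it lying flat there.
- **Sensor blocks:** All four were present and now stand upright and crosswise on the cooling rail, about 50 mm apart. The first block sits about 2 mm off centre across the bar by eye. One quick camera estimate suggested up to 4 mm; either way it stands stably.
- **Other things on the bench:** The tin, plugs, brush and reel look to be where they started.

The tool drifted a few degrees off vertical over the run, and I had no way to correct that. The blocks were set down upright all the same.

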